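# Trip the drawer's hidden child latch with the release pin

## Task

The drawer of the small plastic unit is held shut by a hidden child-safety latch: take the yellow-handled release pin from the caddy, feel your way gently down through the small hole in the yellow patch on top of the unit until the latch lets go and the drawer springs out a little (never lean hard on the pin, latch and top are thin plastic). Then put the pin back upright in a hole of the caddy, pushed down to its handle, draw the drawer all the way out to its stop and let go. Leave everything else on the shelf where it is.

Things in the scene. Friction and masses are not known exactly. Their poses are not given: they have to be found in the camera images.
- unit: small white plastic drawer unit fixed to the shelf, 220 deep (x), 200 wide (y), 130 high (z) mm; origin under its centre; the blue drawer front faces its own -x. Hidden latch: its spring pushes back 3 N at first touch, some 9 N where it lets go about 5 mm further down, and it meets a hard stop 7 mm after first touch. Over 15 N of the pin on top, hole or latch breaks the plastic
- hole (a point): centre of the round access hole, 8 mm across, 1 mm chamfer, at the unit's top face (130 mm above the shelf), 45 mm behind its front, centred in a yellow 40 mm square patch; the top is 5 mm thick. The latch's trip pad (14 by 22 mm) lies straight below, out of sight, 16 to 38 mm under this point: every unit is set differently, so it must be felt
- drawer (a joint): how far the drawer is out, m: 0 = shut and latched, springs out by itself to about 0.022 to 0.03 when the latch lets go, 0.09 = fully out at its stop. It slides to the unit's own -x with about 1 N of friction; latched it gives less than 1 mm
- drawer_knob (a point): centre of the drawer's round white knob, 24 mm diameter and 18 mm long along the unit's x, 27 mm in front of the drawer's face on a 12 mm stem, 40 mm below the unit's top; moves with the drawer; axes as the unit's
- caddy: stainless steel dish-rack caddy, fixed to the shelf, 100 (x) by 200 (y) by 110 high (z) mm; origin at the centre of its underside. Its 4 mm lid has three round holes, 9 mm across, at x = 0 and y = -60, 0 and +60 mm; one holds the pin, one the skewer, one is empty
- pin: release pin: straight steel rod 6 mm diameter with a round end, 85 mm long, under a round yellow handle 18 mm diameter and 46 mm long; 50 g. Origin at the rod's free tip, z along the pin towards the handle, so the handle spans z = 85 to 131 mm. Stands upright in a hole of the caddy, its handle's lower face resting on the lid (tip 25 mm above the caddy's underside)
- skewer: steel skewer, 4 mm rod 85 mm long with a wooden handle 18 mm wide and 43 mm long, standing in another hole of the caddy; origin at its tip, z up. Leave alone
- vase: green glass vase, 84 mm at its widest, 185 mm high; origin at the centre of its underside. Leave alone
- spoon_rest: wooden spoon rest, 75 by 130 mm with a 30 mm wide tail to +y, 15 mm high; origin under the centre of its dish. Leave alone
- pot_holder: black silicone pot holder, a disc 170 mm across and 8 mm thick with a small tab; origin under its centre. Leave alone
- soap: green bottle of dish soap, 64 mm diameter, 190 mm high; origin at the centre of its underside. Leave alone
- brush: wooden scrubbing brush, bristles down, 130 long (its own x) by 50 by 40 high mm; origin at the centre of its underside. Leave alone
- mug: blue mug, 80 mm diameter, 90 mm high; origin at the centre of its underside. Leave alone
Mind the look-alikes: they are no part of the job. Several things have the shape of the caddy; the one meant has the colours described above.

How it is judged:
By the outcome, as a careful person would: the job done as asked, in the order asked, and still so for the second after the job is handed in, with the robot touching nothing.
It also fails if it takes over 64 s, if anything falls off the work surface, if the arm or the gripper's body presses on something with over 40 N, if the wrist force passes 120 N, or if a joint passes its speed limit or range.

## Robot

A 6-joint arm with a two-finger parallel gripper is mounted at the origin on the work surface. World frame = base frame: x ahead of the robot, y to its left, z up, the work surface at z = 0. Lengths are in mm, angles in degrees, forces in N, time in s.
With the tool pointing down it reaches from about 350 to 850 mm from the base axis. Payload 8.1 kg.
Tool frame: the origin (TCP) lies between the finger pads; the fingertips stand 22 mm ahead of it and the grasp point (between the pads) lies 3 mm ahead of it; z points along the fingers, y is the direction in which the jaws open and shut (so a half turn about z gives the same grasp; the last joint's range is limited). The gripper opens to 85 mm and grips with 20 to 120 N. Pads are 22 mm wide; open, the fingers measure 114 mm over their backs; the gripper's body (76 mm by 85 mm) begins 54 mm behind the grasp point. The pads swing forward as they close: fully open they stand 13 mm farther back than shut.
Start: joints at [-71.872, 7.471, 85.268, -0, 87.261, -4.893], TCP at [234.665, -552.211, 232.792] pointing down, gripper open.
Joint ranges: [-169.43, 169.43], [-51.17, 129.36], [1.28, 143.12], [-76.62, 256.62], [0, 156.53], [-152.29, 152.29]. Speed limits (degrees/s): [136.94, 136.94, 159.86, 180, 180, 180].

## Interface

Orientations are given as [roll, pitch, yaw] about the fixed x, y, z axes, in that order (R = Rz(yaw) Ry(pitch) Rx(roll)).
In Python, from bench import r gives the robot as it stands.
- The arm moves only by the tool drive_tool, never from a script. Its argument "moves" is a list of rows, each a list of 2 entries, a list of its own where there are three numbers: the shift along the world's x, y, z in mm, then the turn about the world's z in degrees. A call has exactly 8 rows; each row is the pose to reach, as a shift and turn from the pose commanded when the call began; what a row does not reach only later rows make up. A row lasts 1/12 s, in which the tool goes at most 41.7 mm and 7.16 degrees, less where a joint would pass 70% of its speed; a pose out of reach is approached as far as the arm can. A call with a gripper value outside its range is refused whole. "fingers" is the finger opening in mm, from 0 to 85.4, set as the call begins (left out, the last holds). The fingers move at their own pace and stop on an object; "squeeze" is the grip in N (left out, the last holds). Time passes only in rows, so rows that repeat a pose let the fingers close, or fill a call up. It gives the time, the measured TCP pose, the force and the opening at its end, in the units of the state.
- r.sense(): the state, without advancing time (a new reading comes with each control period).
- r.snapshot(name): name is "side" or "top"; returns a dict with "pixels" (420x560x3 uint8, red, green, blue), "camera_matrix" (3x3 intrinsics, pixels), "k1" (the pictures are not rectified: a ray, as slopes to the right and down, at radius r is drawn at 1 + k1 r^2 times it, then the intrinsics apply), "xyz" and "orientation" of the camera in the world. Camera axes: x right, y down, z forward; pixel columns grow to the right and rows downward; lengths in mm; the calibration is good to about 2 mm. A picture is of the moment at which its call begins. There is no depth.
- r.hand_in(): hands the job in, once; it reports no verdict.
The state is a dict: "time": time; "joint_pos": joint angles; "qd": joint speeds; "joint_efforts": joint torques, N m; "tool_pos": TCP position; "tcp_rot": TCP orientation; "ft_force": force on the tool from outside, world axes, zero at the start; "wrist_torque": the same for the moment, N m; "finger_gap": finger opening in mm.
Only numpy, scipy, OpenCV 4.12 (cv2) and the standard library are available. Lean on these libraries where they do the work, as an engineer would, in place of code of your own. Each camera call takes 0.05 s, during which the arm holds its last target.

## Working session

There is one attempt and no reset: what is moved stays moved. The work goes in short steps, Python scripts to look and compute and a tool call to move; the robot and the scene stay as the last step left them, time stands still between calls to the robot, and variables do not carry over. Pictures are saved under pics/ and viewed, and the job is handed in when it is done.

Besides the shell and the picture viewer there is one more tool, called after "Emit:" by a JSON object that holds its "method" and its "body". drive_tool: Moves the arm, as the interface text tells. Its arguments: {"type":"object","properties":{"moves":{"type":"array","items":{"type":"array"}},"fingers":{"type":"number"},"squeeze":{"type":"number"}},"required":["moves"]}

```bash
ls; mkdir -p pics
cat > h.py <<'E'
import numpy as np, cv2, pickle
from scipy.spatial.transform import Rotation as R
from bench import r
def snap(n,f):
    s=r.snapshot(n); cv2.imwrite('pics/'+f+'.png',np.asarray(s['pixels'])[:,:,::-1]); pickle.dump(s,open('pics/'+f+'.pkl','wb')); return s
def load(f): return pickle.load(open('pics/'+f+'.pkl','rb'))
def rot(s):
    o=np.array(s['orientation'],float)
    return o if o.shape==(3,3) else R.from_euler('xyz',o,degrees=True).as_matrix()
def ray(s,u,v):
    K=np.array(s['camera_matrix'],float)
    d=cv2.undistortPoints(np.array([[[u,v]]],float),K,np.array([s['k1'],0,0,0.]))[0,0]
    return np.array(s['xyz'],float), rot(s)@np.array([d[0],d[1],1])
def onz(s,u,v,z):
    c,d=ray(s,u,v); return c+d*(z-c[2])/d[2]
def proj(s,p):
    K=np.array(s['camera_matrix'],float); Rm=rot(s)
    rv=cv2.Rodrigues(Rm.T)[0]; t=-Rm.T@np.array(s['xyz'],float)
    return cv2.projectPoints(np.array(p,float).reshape(-1,1,3),rv,t,K,np.array([s['k1'],0,0,0.]))[0][:,0]
def tri(a,ua,b,ub):
    A=[];B=[]
    for s,u in((a,ua),(b,ub)):
        c,d=ray(s,*u); d=d/np.linalg.norm(d); P=np.eye(3)-np.outer(d,d); A.append(P);B.append(P@c)
    x=np.linalg.lstsq(np.vstack(A),np.hstack(B),rcond=None); return x[0]
def crop(s,f,x0,y0,x1,y1,k=4):
    im=np.asarray(s['pixels'])[y0:y1,x0:x1,::-1]; cv2.imwrite('pics/'+f+'.png',cv2.resize(im,None,fx=k,fy=k,interpolation=cv2.INTER_CUBIC))
def st():
    s=r.sense(); print({k:(np.round(s[k],2).tolist()) for k in('time','tool_pos','tcp_rot','ft_force','wrist_torque','finger_gap')})
E
python3 - <<'E'
from h import *
for n in('side','top'):
    s=snap(n,n+'0'); print(s['xyz'],s['orientation'],s['camera_matrix'],s['k1'])
st()
E
```

```text
pics
[162.11442415 839.93043289 630.50031445] [-118.78586693   -0.64386632 -155.07490192] [[389.11412007   0.         280.67054623]
 [  0.         389.11412007 213.28339323]
 [  0.           0.           1.        ]] -0.030575167249737217
[ 372.95068648   -8.99235656 1504.74365554] [-173.32018303   -0.46268336  -90.62136063] [[487.09038394   0.         282.82495443]
 [  0.         487.09038394 198.61531489]
 [  0.           0.           1.        ]] -0.14250038385747024
{'time': 0.1, 'tool_pos': [234.51, -551.72, 231.86], 'tcp_rot': [-179.9, -0.01, 23.02], 'ft_force': [-0.01, 0.61, -0.63], 'wrist_torque': [-0.01, 0.03, -0.02], 'finger_gap': 85.39}
```

View pics/side0.png

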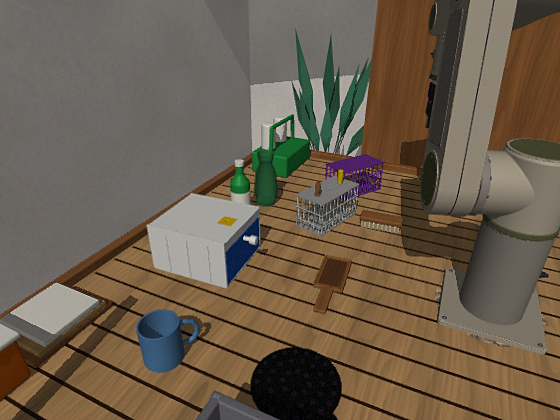

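View pics/top0.png

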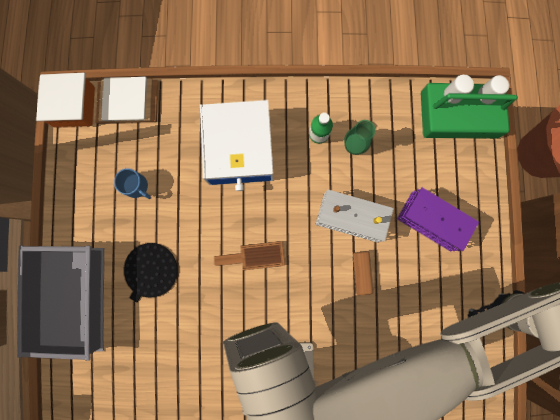

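The steel caddy is at top (355,215). Look-alikes are the purple caddy at (438,219) and the green one at (465,108). Only the grey one fits "stainless steel", and it holds both the yellow handle (378,220) and the wooden skewer (340,209). I'll confirm this with crops.

Run:
```python
from h import *
t=load('top0'); s=load('side0')
a=np.asarray(t['pixels'])[180:250,305:405,::-1]; b=np.asarray(t['pixels'])[95:195,190:290,::-1]
c=np.asarray(s['pixels'])[160:240,285:385,::-1]; d=np.asarray(s['pixels'])[190:290,145:265,::-1]
f=lambda i:cv2.resize(i,(400,300),interpolation=cv2.INTER_CUBIC)
a=cv2.resize(a,(400,280),interpolation=cv2.INTER_CUBIC);b=cv2.resize(b,(400,400))[:280+20]
a=cv2.copyMakeBorder(a,0,20,0,0,cv2.BORDER_CONSTANT)
crop(t,'c1',305,180,405,250,8); crop(t,'c2',195,95,280,200,6); crop(s,'c3',285,160,385,240,8); crop(s,'c4',145,190,265,290,6)
```

```text
(no output)
```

View pics/c1.png

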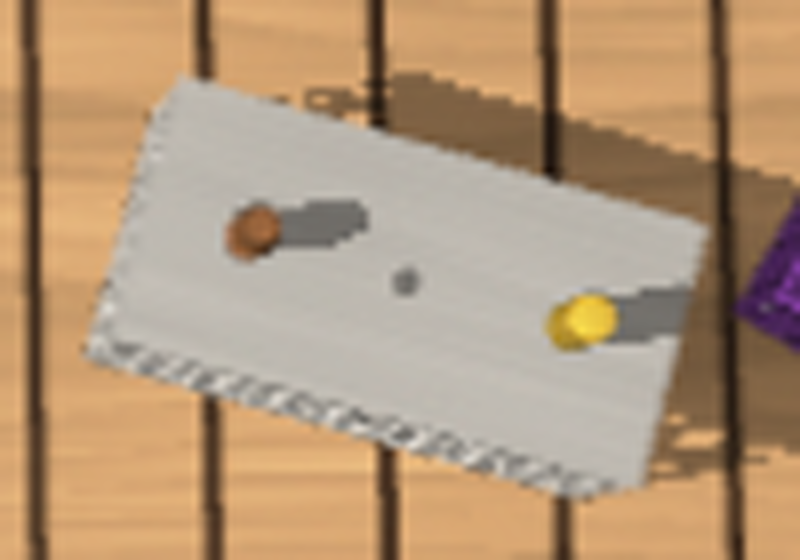

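View pics/c2.png

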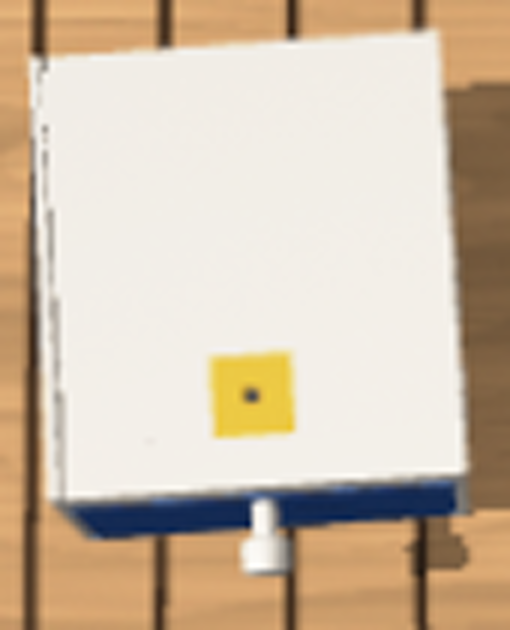

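View pics/c3.png

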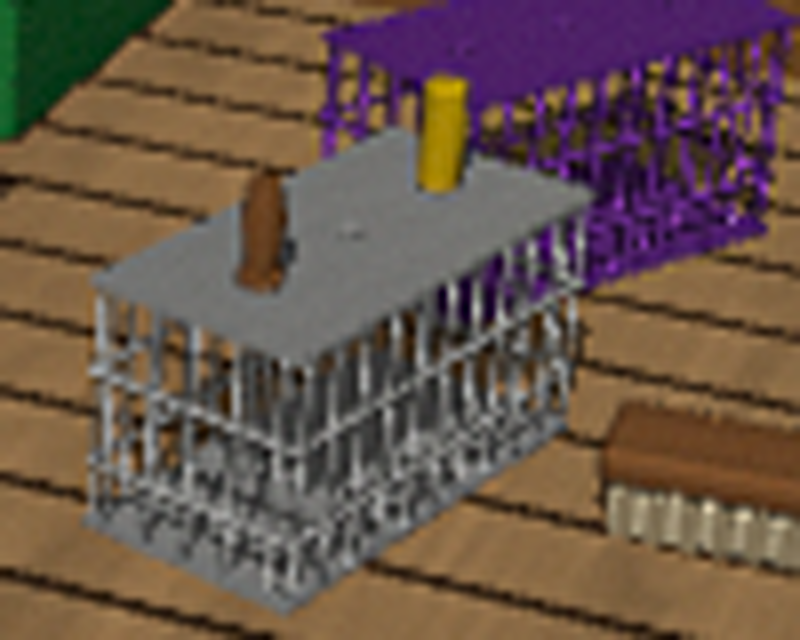

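View pics/c4.png

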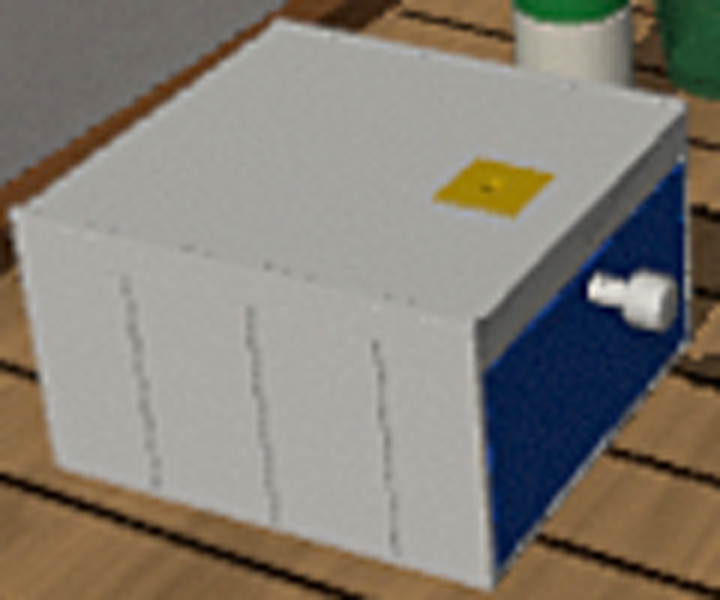

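```bash
cat > fit.py <<'E'
from h import *
from scipy.optimize import least_squares
t=load('top0'); s=load('side0')
def px(x0,y0,k,X,Y): return (x0+(X+.5)/k-.5, y0+(Y+.5)/k-.5)
T1=lambda X,Y:(t,px(305,180,8,X,Y)); T2=lambda X,Y:(t,px(195,95,6,X,Y)); S3=lambda X,Y:(s,px(285,160,8,X,Y)); S4=lambda X,Y:(s,px(145,190,6,X,Y))
def fit(obs,x0):
    def f(q):
        c,sn=np.cos(q[2]),np.sin(q[2]); o=[]
        for (cam,uv),p in obs:
            w=[q[0]+c*p[0]-sn*p[1],q[1]+sn*p[0]+c*p[1],p[2]]
            o.append((proj(cam,w)[0]-uv))
        return np.array(o)
    R_=least_squares(lambda q:f(q).ravel(),x0,loss='soft_l1',x_scale=[10,10,.1]); return R_.x,f(R_.x)
if __name__=='__main__':
    print('hole',onz(t,*T1(405,282)[1],110),onz(s,*S3(352,231)[1],110))
    print('pintop',onz(t,*T1(592,316)[1],156),onz(s,*S3(447,86)[1],156))
    print('skewtop',onz(t,*T1(256,226)[1],153))
    # caddy local +y is world ? test yaw about
    obs=[(T1(405,282),(0,0,110)),(S3(352,231),(0,0,110)),(T1(592,316),(0,-60,156)),(S3(447,86),(0,-60,156)),
     (T1(182,75),(50,100,110)),(T1(708,228),(50,-100,110)),(S3(95,282),(50,100,110)),(S3(400,130),(50,-100,110)),(S3(595,195),(-50,-100,110)),(S3(295,362),(-50,100,110)),(S3(290,610),(-50,100,0)),(S3(90,522),(50,100,0)),(S3(442,188),(0,-60,110))]
    q,e=fit(obs,[450,-200,-.2]); print('caddy',q[:2],np.degrees(q[2])); print(np.round(e,1).tolist())
    obs=[(T2(252,396),(-65,0,130)),(S4(488,187),(-65,0,130)),(T2(438,30),(110,-100,130)),(T2(30,58),(110,100,130)),(T2(468,475),(-110,-100,130)),(T2(55,500),(-110,100,130)),
     (S4(12,210),(110,100,130)),(S4(280,20),(110,-100,130)),(S4(686,105),(-110,-100,130)),(S4(478,320),(-110,100,130)),(S4(495,588),(-110,100,0)),(S4(58,465),(110,100,0))]
    q,e=fit(obs,[650,100,0]); print('unit',q[:2],np.degrees(q[2])); print(np.round(e,1).tolist())
    c,sn=np.cos(q[2]),np.sin(q[2])
    for n,p in (('hole',(-65,0)),('knob',(-137,0))): print(n,q[0]+c*p[0]-sn*p[1],q[1]+sn*p[0]+c*p[1])
    print('hole',onz(t,*T2(252,396)[1],130),onz(s,*S4(488,187)[1],130))
    print('knob',tri(t,T2(267,556)[1],s,S4(655,302)[1]))
    print('vase',onz(t,360,135,185),'soap',onz(t,324,118,190))
E
python3 fit.py
```

```text
hole [ 487.06009382 -230.27338587  110.        ] [ 488.93273706 -235.85349656  110.        ]
pintop [ 470.60176657 -288.55470032  156.        ] [ 469.98728239 -287.40534621  156.        ]
skewtop [ 503.76648761 -171.56651661  153.        ]
caddy [ 487.02988134 -231.87248678] -17.033391544379665
[[0.6, 0.0], [0.2, 0.6], [0.3, 0.4], [0.3, -0.2], [-0.1, -0.3], [0.1, -0.1], [-0.3, -0.4], [-0.5, -0.3], [0.4, 0.1], [1.1, -0.0], [-0.6, 1.1], [-0.7, 0.6], [-0.2, 0.2]]
unit [711.85770653 111.99486351] 3.279425253014634
[[0.5, -0.6], [1.5, 0.1], [0.4, -0.4], [0.4, -0.4], [0.3, -0.7], [-0.5, -0.2], [0.3, 1.1], [-0.2, 0.7], [0.5, 0.2], [-0.3, 1.4], [-0.0, 0.4], [0.2, 0.4]]
hole 646.9641490138804 108.27650460921426
knob 575.0820545349125 104.15770705207315
hole [645.1129014  109.77150959 130.        ] [650.74303849 109.64229373 130.        ]
knob [572.9382626  105.55414028  91.05905885]
vase [ 704.03516645 -238.68099218  185.        ] soap [ 751.91189393 -138.50680542  190.        ]
```

Confirmed: the grey caddy holds the yellow pin at about (470,-288), the skewer, and an empty middle hole. The unit's hole is at about (646,109) and the knob at about (574,105,90). Next I move above the pin.

Emit:
{"method": "drive_tool", "body": {"moves": [[[20, 22, 0], -2], [[46, 52, 0], -6], [[73, 82, 0], -10], [[101, 113, 0], -14], [[129, 145, 0], -18], [[157, 176, 0], -20], [[185, 208, 0], -20], [[213, 239, 0], -20]], "fingers": 60, "squeeze": 40}}

```text
time: 0.77
tool_pos: [447.0, -312.8, 232.5]
tcp_rot: [-180.0, 0.0, 3.0]
ft_force: [-0.1, -1.0, 0.5]
finger_gap: 60.1
```

Emit:
{"method": "drive_tool", "body": {"moves": [[[15, 17, -10], 0], [[22, 25, -30], 0], [[22, 25, -50], 0], [[22, 25, -65], 0], [[22, 25, -75], 0], [[22, 25, -82], 0], [[22, 25, -87], 0], [[22, 25, -90], 0]]}}

```text
time: 1.43
tool_pos: [468.2, -290.0, 142.5]
tcp_rot: [-180.0, 0.0, 3.0]
ft_force: [-0.4, 0.2, 0.1]
finger_gap: 60.1
```

Run:
```python
from h import *
st(); s=snap('side','side1'); t=snap('top','top1'); crop(s,'c5',285,100,385,220,6); crop(t,'c6',320,160,420,260,6)
```

```text
{'time': 1.43, 'tool_pos': [468.17, -289.97, 142.55], 'tcp_rot': [-180.0, 0.0, 2.99], 'ft_force': [-0.4, 0.22, 0.07], 'wrist_torque': [-0.03, -0.05, 0.03], 'finger_gap': 60.09}
```

View pics/c5.png

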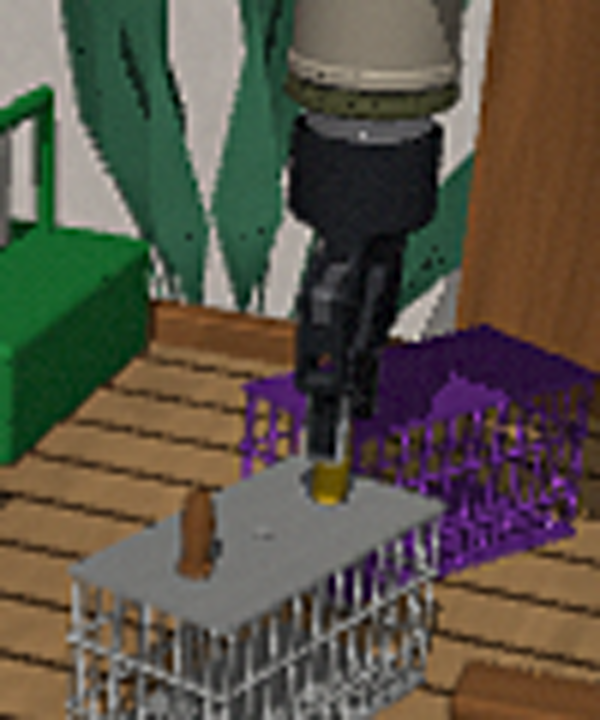

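View pics/top1.png

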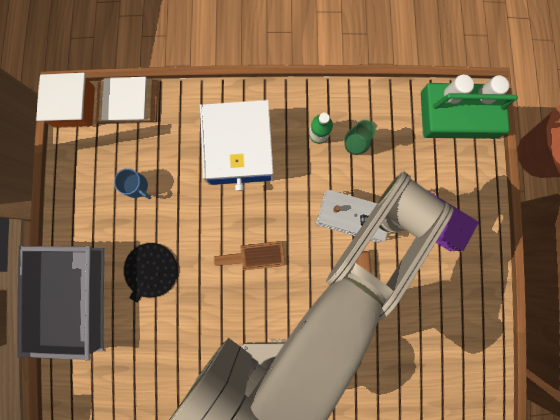

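The side view shows the fingers straddling the yellow handle, so I close.

Emit:
{"method": "drive_tool", "body": {"moves": [[[0, 0, 0], 0], [[0, 0, 0], 0], [[0, 0, 0], 0], [[0, 0, 0], 0], [[0, 0, 0], 0], [[0, 0, 0], 0], [[0, 0, 0], 0], [[0, 0, 0], 0]], "fingers": 0, "squeeze": 40}}

```text
time: 2.2
tool_pos: [468.7, -289.9, 143.5]
tcp_rot: [180.0, -0.1, 3.0]
ft_force: [0.3, 0.1, 5.3]
finger_gap: 15.8
```

Run:
```python
from h import *
st()
```

```text
{'time': 2.2, 'tool_pos': [468.69, -289.92, 143.47], 'tcp_rot': [179.96, -0.05, 3.03], 'ft_force': [0.3, 0.06, 5.31], 'wrist_torque': [0.13, -0.03, 0.02], 'finger_gap': 15.77}
```

Emit:
{"method": "drive_tool", "body": {"moves": [[[0, 0, 2], 0], [[0, 0, 8], 0], [[0, 0, 18], 0], [[0, 0, 32], 0], [[0, 0, 48], 0], [[0, 0, 62], 0], [[0, 0, 74], 0], [[0, 0, 80], 0]]}}

```text
time: 2.87
tool_pos: [469.0, -290.3, 225.4]
tcp_rot: [179.9, -0.1, 3.0]
ft_force: [0.7, -0.1, -0.4]
finger_gap: 16.1
```

Emit:
{"method": "drive_tool", "body": {"moves": [[[0, 0, 15], 0], [[0, 0, 30], 0], [[0, 0, 43], 0], [[0, 0, 50], 0], [[0, 0, 50], 0], [[0, 0, 50], 0], [[0, 0, 50], 0], [[0, 0, 50], 0]]}}

```text
time: 3.53
tool_pos: [467.9, -289.4, 271.5]
tcp_rot: [-179.9, 0.1, 3.0]
ft_force: [0.2, -0.4, -0.1]
finger_gap: 15.8
```

Run:
```python
from h import *
st(); s=snap('side','side2'); t=snap('top','top2'); crop(s,'c7',285,80,385,220,5)
```

```text
{'time': 3.53, 'tool_pos': [467.86, -289.39, 271.49], 'tcp_rot': [-179.93, 0.09, 3.02], 'ft_force': [0.21, -0.36, -0.13], 'wrist_torque': [0.05, -0.02, 0.01], 'finger_gap': 15.85}
```

View pics/c7.png

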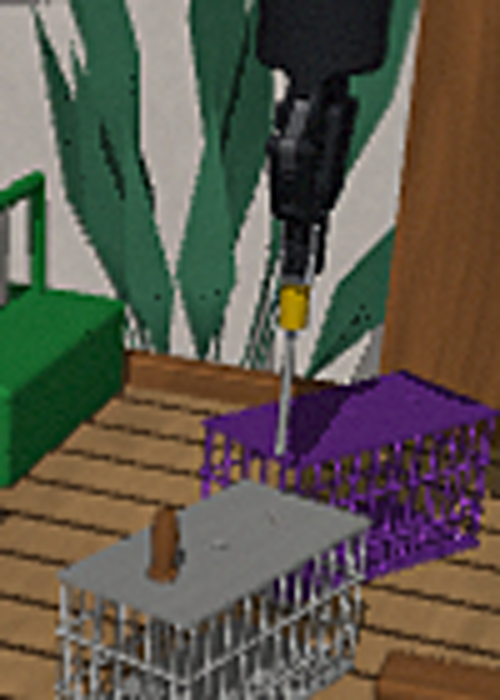

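Run:
```python
from h import *
s=load('side2')
zb=110+128.9; zt=zb-85
print(proj(s,[[467.9,-289.4,zb],[467.9,-289.4,zt],[467.9,-289.4,zb+46]]))
crop(s,'c8',325,110,365,180,8)
```

```text
[[343.53059678 145.29149833]
 [341.19692021 170.82130196]
 [344.8521223  130.75992591]]
```

View pics/c8.png

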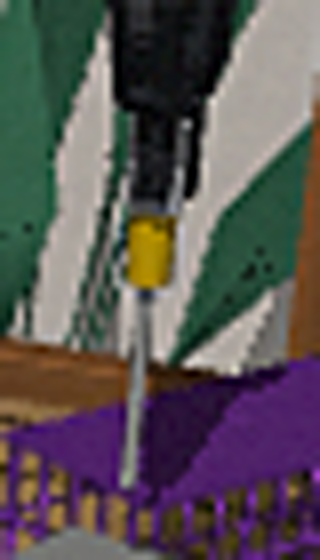

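Emit:
{"method": "drive_tool", "body": {"moves": [[[3, 6, 15], 0], [[12, 26, 30], 0], [[25, 56, 40], 0], [[41, 92, 40], 0], [[57, 128, 40], 0], [[73, 164, 40], 0], [[89, 200, 40], 0], [[105, 236, 40], 0]]}}

```text
time: 4.3
tool_pos: [573.6, -51.8, 312.4]
tcp_rot: [-180.0, 0.0, 3.0]
ft_force: [0.0, -0.5, -0.5]
finger_gap: 16.0
```

Emit:
{"method": "drive_tool", "body": {"moves": [[[16, 36, 0], 0], [[32, 71, -5], 0], [[47, 103, -12], 0], [[58, 128, -20], 0], [[66, 147, -28], 0], [[71, 158, -36], 0], [[72, 161, -42], 0], [[72, 161, -45], 0]]}}

```text
time: 4.97
tool_pos: [644.7, 107.4, 265.9]
tcp_rot: [180.0, 0.1, 3.1]
ft_force: [-0.6, 0.9, 0.1]
finger_gap: 16.1
```

Emit:
{"method": "drive_tool", "body": {"moves": [[[0, 0, 0], 0], [[0, 0, 0], 0], [[0, 0, 0], 0], [[0, 0, 0], 0], [[0, 0, 0], 0], [[0, 0, 0], 0], [[0, 0, 0], 0], [[0, 0, 0], 0]]}}

```text
time: 5.63
tool_pos: [645.3, 107.2, 268.0]
tcp_rot: [-180.0, -0.0, 3.0]
ft_force: [-0.3, -0.7, -0.0]
finger_gap: 16.0
```

Run:
```python
from h import *
st(); s=snap('side','side3'); t=snap('top','top3');st(); crop(s,'c9',200,170,250,240,10); crop(t,'c10',195,95,280,200,6)
```

```text
{'time': 5.63, 'tool_pos': [645.34, 107.23, 267.95], 'tcp_rot': [-180.0, -0.01, 3.02], 'ft_force': [-0.28, -0.69, -0.05], 'wrist_torque': [0.03, 0.02, 0.01], 'finger_gap': 15.97}
{'time': 5.73, 'tool_pos': [645.31, 107.29, 267.82], 'tcp_rot': [-180.0, -0.0, 3.02], 'ft_force': [-0.09, 0.43, -0.12], 'wrist_torque': [0.06, -0.0, -0.02], 'finger_gap': 16.23}
```

View pics/c9.png

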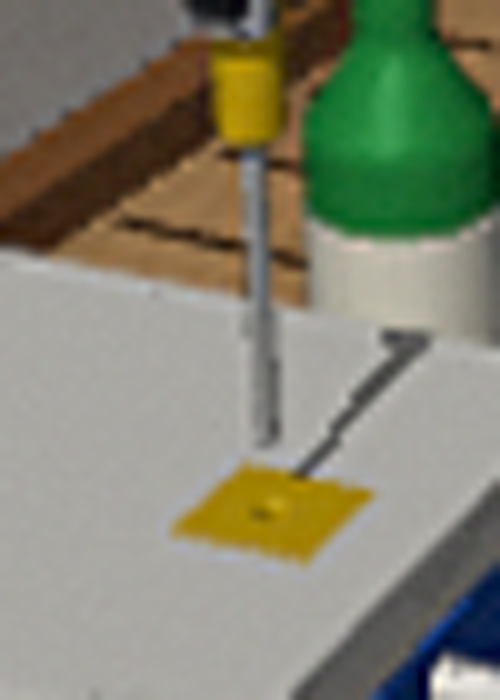

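View pics/c10.png

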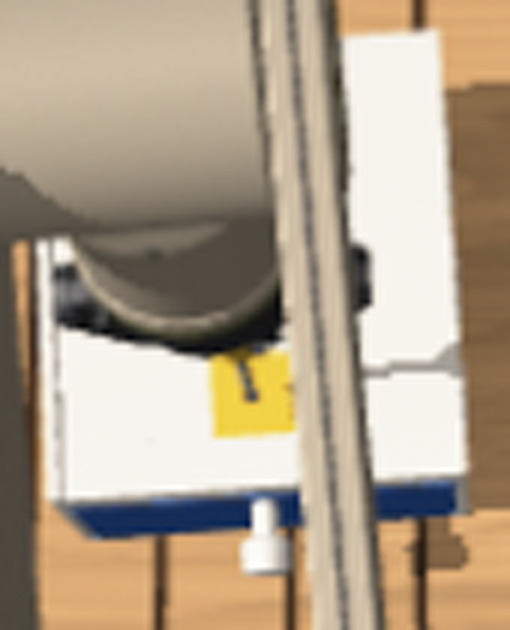

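Emit:
{"method": "drive_tool", "body": {"moves": [[[0.3, 0, -2], 0], [[0.6, 0, -4], 0], [[1, 0, -7], 0], [[1, 0, -10], 0], [[1, 0, -12], 0], [[1, 0, -13], 0], [[1, 0, -13], 0], [[1, 0, -13], 0]]}}

```text
time: 6.4
tool_pos: [646.3, 107.3, 254.7]
tcp_rot: [180.0, 0.0, 3.0]
ft_force: [-0.5, 1.2, -0.0]
finger_gap: 16.2
```

Run:
```python
from h import *
st(); s=snap('side','side4'); t=snap('top','top4');st(); crop(s,'c11',205,195,250,235,16); crop(t,'c12',220,145,255,170,20)
s0=load('side0');t0=load('top0');crop(s0,'c13',205,195,250,235,16); crop(t0,'c14',220,145,255,170,20)
for n,c,b in(('s',s0,(205,195,250,235)),('t',t0,(220,145,255,170))):
    im=np.asarray(c['pixels']).astype(float)[b[1]:b[3],b[0]:b[2]]
    w=im[...,:2].mean(2)-im[...,2]; print(n,w.max())
    m=(w>0.35*np.percentile(w,99)).astype(np.uint8); cn=cv2.findContours(m,cv2.RETR_EXTERNAL,cv2.CHAIN_APPROX_NONE)[0]
    k=max(cn,key=cv2.contourArea); mm=np.zeros_like(m); cv2.drawContours(mm,[k],-1,1,-1)
    y,x=np.nonzero(mm); u,v=x.mean()+b[0],y.mean()+b[1]; print(len(x),u,v,onz(c,u,v,130), 'area mm side')
    # subpixel dark hole within
    g=im.sum(2); d=np.where(mm>0,np.clip(np.median(g[mm>0])-25-g,0,None),0); d[cv2.erode(mm,np.ones((5,5)))==0]=0
    yy,xx=np.mgrid[:d.shape[0],:d.shape[1]]; u,v=(d*xx).sum()/d.sum()+b[0],(d*yy).sum()/d.sum()+b[1]; print('hole',u,v,onz(c,u,v,130))
```

```text
{'time': 6.4, 'tool_pos': [646.27, 107.26, 254.73], 'tcp_rot': [180.0, 0.01, 3.02], 'ft_force': [-0.49, 1.17, -0.02], 'wrist_torque': [-0.03, 0.02, 0.01], 'finger_gap': 16.24}
{'time': 6.5, 'tool_pos': [646.38, 107.3, 254.99], 'tcp_rot': [-180.0, -0.02, 3.02], 'ft_force': [-0.66, 0.36, -0.47], 'wrist_torque': [0.07, 0.02, 0.0], 'finger_gap': 15.97}
s 157.5
122 226.68032786885246 220.89344262295083 [648.5871638  109.41209945 130.        ] area mm side
hole 225.53086419753086 221.0 [650.94654421 111.17770614 130.        ]
t 151.5
195 236.46666666666667 160.25128205128206 [646.08765335 110.10946747 130.        ] area mm side
hole 236.3494293239684 160.39244951712027 [645.67871254 110.44583448 130.        ]
```

View pics/c11.png

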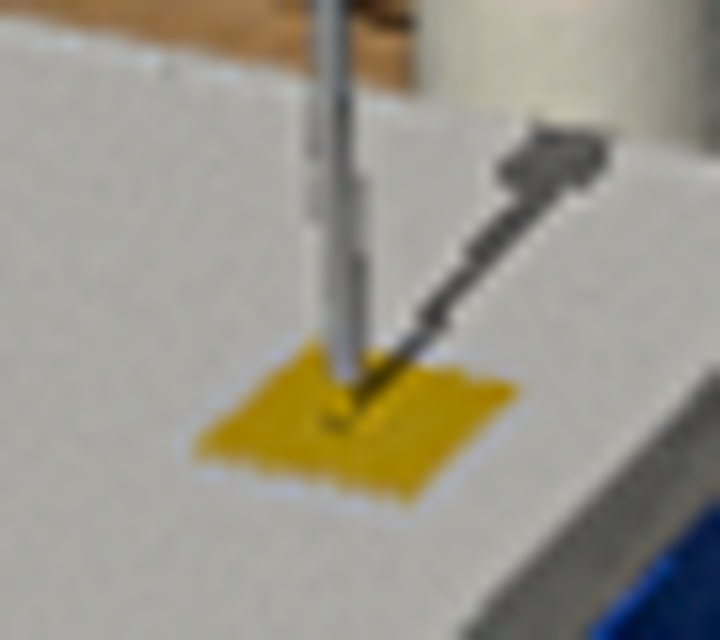

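View pics/c12.png

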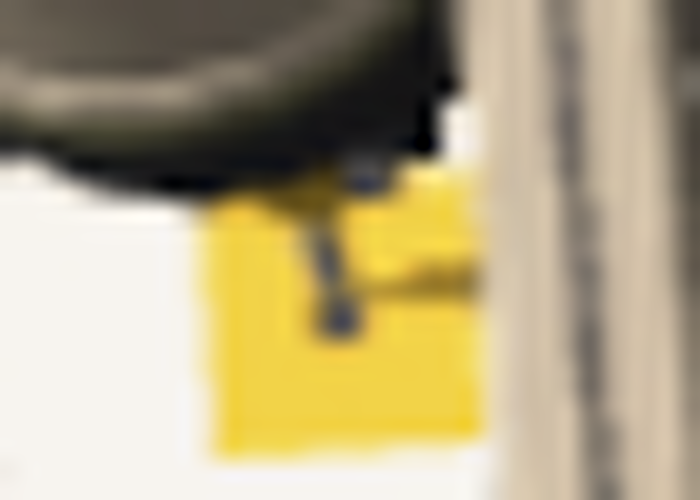

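View pics/c13.png

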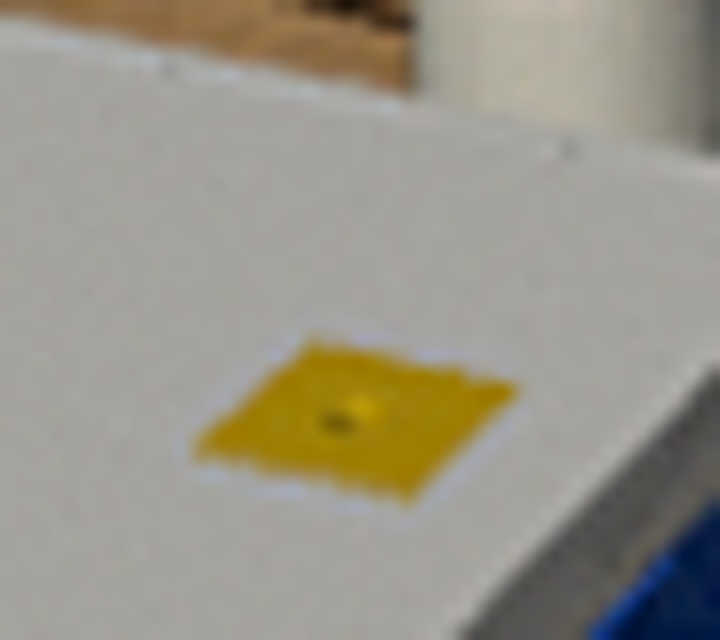

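View pics/c14.png

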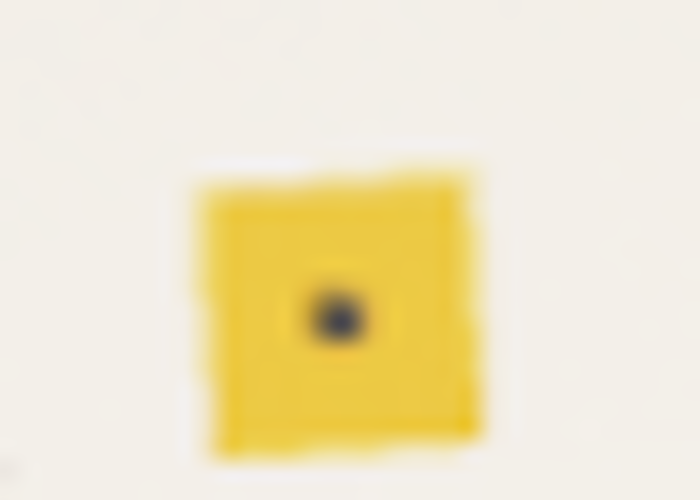

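Run:
```python
from h import *
s=load('side0');t=load('top0')
c16=lambda p:((p[:,0]-205+.5)*16-.5, (p[:,1]-195+.5)*16-.5)
c20=lambda p:((p[:,0]-220+.5)*20-.5, (p[:,1]-145+.5)*20-.5)
H=np.array([646.5,109.3,130.])
base=[H,H+[0,0,7.3],H+[0,0,50],H+[5,0,7.3],H+[0,5,7.3]]
for n,v in zip(('hole','tip','+50','tip+x5','tip+y5'),range(5)):
    print(n,[round(float(x[v]),1) for x in c16(proj(s,base))],[round(float(x[v]),1) for x in c20(proj(t,base))])
# profile of rod in top4 (rows 155..161) and side4
t4=np.asarray(load('top4')['pixels']).astype(int);s4=np.asarray(load('side4')['pixels']).astype(int)
t0=np.asarray(t['pixels']).astype(int);s0=np.asarray(s['pixels']).astype(int)
d=np.abs(t4-t0).sum(2)[153:164,230:246]; print(d)
d=np.abs(s4-s0).sum(2)[208:224,218:234]; print(d)
```

```text
hole [365.9, 424.3] [344.5, 311.6]
tip [363.4, 384.8] [340.1, 301.7]
+50 [348.4, 148.0] [313.6, 241.5]
tip+x5 [336.7, 378.1] [340.2, 267.4]
tip+y5 [346.7, 398.7] [305.2, 302.1]
[[645 651 646 652 649 596 563 491 452 432 163  59  12  34 125 156]
 [563 474 421 441 428 381 368 369 350 237  44  19  18  48 132 156]
 [185  78  63 176 261 284 259  94  21  15  10  15  18  43 115 147]
 [  8   9  10   9  58 181 193  33  19  19  18  18  16  44 119 143]
 [ 17  16  18  17  37 167 258  56  20  18  20  19  20  55 117 139]
 [ 17  16  19  20  18 113 274 109   7  20  52 125 124 197 145 128]
 [ 17  19  18  17  20  36 132 106 100 124 157 184 183 220 141 124]
 [ 18  20  17  17  18  20  22  28  10   6   8   8   5  75  94 118]
 [ 18  18  18  16  19  18  12  12  21  20  19  18  19   9  53 110]
 [ 18  16  16  20  18  16  16  18  17  17  20  17  17  22  47 109]
 [ 17  18  18  18  18  18  17  17  18  18  16  20  20  19  47 115]]
[[ 19  11  11   7  14  27  50  97 161 104   9  30  18  10  12  26]
 [ 17   4  17  16  16  22  38  76 157 106  17  21   8  12  11  30]
 [ 18  19  17  16  15  15  33  70 158 118   9  21  
[... 187 characters left out ...]
 190   7  30  33  10 228 199]
 [ 23  21  18   8  13  19  33  51 134 183  13  28  45 191 291   7]
 [  7  10  17  12   7  14  23  55 128 189   2  43  15 207 205   9]
 [ 10  15  14  22  18  22  23  46  80 159  16  19 213 201   5  34]
 [  7  19  16  15  14  12  15  96 169 129   7 175 210  14  37  23]
 [ 17   9  13  14  12   8  18  61 156 139 155 113  11  23  10  12]
 [ 14  17  20   8  11  12  16  21  16 153 129  15  23  21   9   7]
 [ 12  11  16   2   9   8  22  21  26 127   6  18  22  12   9   9]
 [ 13   7  12  21  17  11  17  17  13  21  34  12  26  14  11   6]
 [ 20   6   7  11  10  13  12   8  16  10  14  24  16  11   8  14]
 [  8  13  10   9   9   5   8  20  17  31  18   8  10   9   5  21]]
```

Run:
```python
from h import *
for f in('top0','top3','top4'):
    p=np.asarray(load(f)['pixels']).astype(int)[154:164,232:242]
    print(f);print(p[...,0])
for f in('side0','side3','side4'):
    p=np.asarray(load(f)['pixels']).astype(int)[210:225,220:233]
    print(f);print(p[...,0])
```

```text
top0
[[237 238 238 237 237 237 237 237 237 237]
 [236 236 236 236 236 236 236 236 235 236]
 [236 236 236 236 236 236 236 236 236 236]
 [236 236 236 236 236 236 236 236 236 236]
 [236 236 236 236 236 236 237 236 237 236]
 [236 236 236 223 194 205 229 236 236 237]
 [237 237 236 192 115 115 211 237 237 237]
 [237 237 237 194 106 102 209 237 236 236]
 [237 236 236 232 221 223 233 237 236 237]
 [236 237 236 236 236 236 236 236 237 236]]
top3
[[167 124 108 102 126 176 196 225 240 242]
 [227 198 143  92 193 235 237 240 241 241]
 [240 237 189  96 154 227 241 241 241 241]
 [241 241 220 140 137 222 241 241 242 241]
 [241 241 229 159  96 212 242 242 242 241]
 [242 241 239 192 107 186 236 242 242 242]
 [242 241 242 195 100 114 219 243 242 242]
 [242 242 242 203 111 106 218 242 242 242]
 [242 242 242 237 228 228 238 242 242 242]
 [242 242 241 242 241 241 241 242 242 241]]
top4
[[ 76  69  77  93  94  78  72 130 222 242]
 [212 159 118 107 116 196 228 231 238 241]
 [239 233 211 141 134 221 241 241 241 241]
 [241 241 227 155  96 211 242 242 242 242]
 [241 242 239 188  91 180 235 242 219 183]
 [242 24
[... 2003 characters left out ...]
71 177 138 115  97 166 174 173 176 168]
 [168 170 168 172 177 135 118 100 166 176 176 168  87]
 [171 167 170 170 177 147 119 103 167 175 180  98  68]
 [170 170 168 170 173 142 121 103 166 178 169  94  97]
 [171 170 169 171 171 140 120 108 172 168  89  96 166]
 [169 170 168 165 164 136 126 113 156  90  91 167 176]
 [171 167 163 162 164 145 138 112  73  91 162 169 161]
 [167 162 162 161 164 167 151  87  96 160 167 164 162]
 [164 160 162 160 163 157 173 119 172 168 162 162 161]
 [162 164 160 162 166 130 127 166 176 158 163 161 161]
 [161 163 161 163 164 163 155 162 162 163 162 161 161]
 [163 161 161 161 161 164 164 166 163 161 162 163 162]
 [167 164 167 162 161 165 163 163 161 162 165 162 168]]
```

Emit:
{"method": "drive_tool", "body": {"moves": [[[-0.5, 0.7, -1], 0], [[-1, 1.5, -2], 0], [[-1, 1.5, -3], 0], [[-1, 1.5, -4], 0], [[-1, 1.5, -5], 0], [[-1, 1.5, -5], 0], [[-1, 1.5, -5], 0], [[-1, 1.5, -5], 0]]}}

```text
time: 7.17
tool_pos: [645.3, 108.7, 249.8]
tcp_rot: [180.0, 0.0, 3.0]
ft_force: [-0.5, -0.4, 0.2]
finger_gap: 16.0
```

Run:
```python
from h import *
st(); s=snap('side','side5'); t=snap('top','top5');st(); crop(s,'c15',205,195,250,235,16); crop(t,'c16',220,145,255,170,20)
print(np.asarray(t['pixels'])[154:164,232:242,0]);print(np.asarray(s['pixels'])[212:225,220:233,0])
```

```text
{'time': 7.17, 'tool_pos': [645.31, 108.73, 249.79], 'tcp_rot': [180.0, 0.0, 3.02], 'ft_force': [-0.48, -0.37, 0.24], 'wrist_torque': [0.01, 0.02, 0.01], 'finger_gap': 15.95}
{'time': 7.27, 'tool_pos': [645.37, 108.79, 249.87], 'tcp_rot': [-180.0, -0.01, 3.02], 'ft_force': [-0.17, 0.25, 0.29], 'wrist_torque': [-0.01, -0.03, -0.03], 'finger_gap': 16.0}
[[ 21  21  44  77  68  63  73 154 217 233]
 [ 92  86  94  98  80  88 138 193 232 241]
 [212 169 128  97 189 229 232 236 240 242]
 [239 235 186  98 154 228 241 242 241 242]
 [241 241 221 140 137 223 242 242 242 242]
 [242 242 228 155  95 145 177 183 182 182]
 [242 242 239 187  90  90 132 153 155 156]
 [242 242 242 202 111 106 206 235 234 234]
 [241 242 242 237 227 229 238 242 242 242]
 [242 242 242 242 241 241 242 242 242 242]]
[[168 168 170 170 175 139 116  99 166 172 170 174 164]
 [169 169 168 170 173 150 120 100 164 172 173 177  96]
 [169 170 169 171 176 141 120 102 168 174 176 169  93]
 [170 168 171 171 173 142 123 105 170 179 167  89  95]
 [169 171 167 170 171 138 123 105 170 171  95  97 168]
 [170 169 169 164 166 134 128  88 156  96  66 167 177]
 [169 166 162 163 164 140 128  91  75  76  94 157 164]
 [169 163 160 162 166 140 134  83  75  98 164 168 163]
 [162 161 163 163 166 133 133  91  82 161 169 164 163]
 [161 161 163 165 162 134 116 108 124 154 164 163 162]
 [161 160 163 162 163 169 162 151 166 167 161 159 160]
 [161 162 162 161 159 163 164 162 166 162 160 163 161]
 [166 163 165 164 162 165 165 160 160 161 164 162 166]]
```

View pics/c15.png

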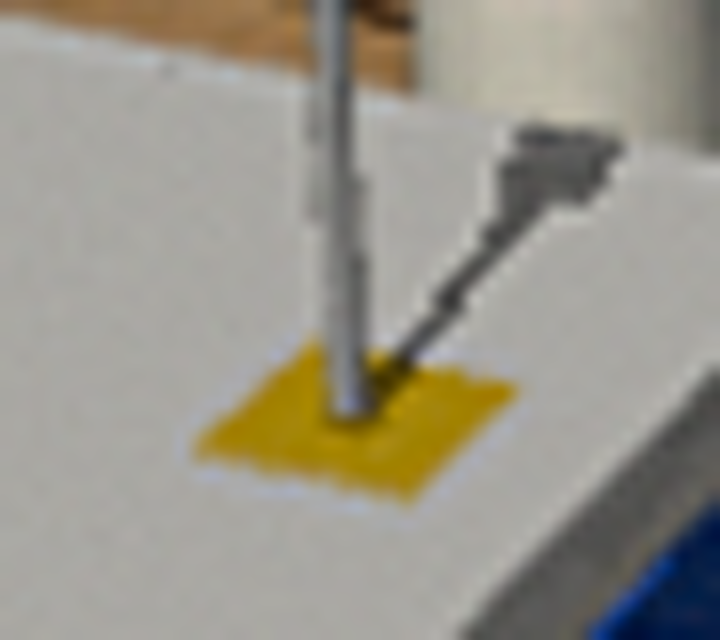

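View pics/c16.png

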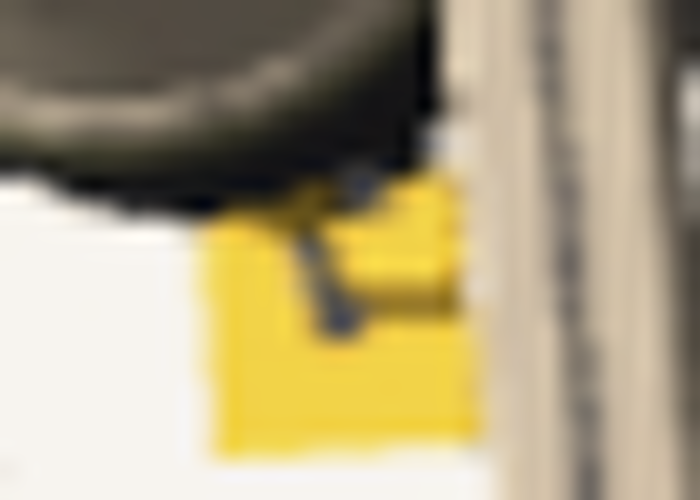

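The tip sits right over the hole in both views (side (226,220), top (236,160)). Now I feel down gently.

Emit:
{"method": "drive_tool", "body": {"moves": [[[0, 0, -0.3], 0], [[0, 0, -0.6], 0], [[0, 0, -0.9], 0], [[0, 0, -1.2], 0], [[0, 0, -1.5], 0], [[0, 0, -1.5], 0], [[0, 0, -1.5], 0], [[0, 0, -1.5], 0]]}}

```text
time: 7.93
tool_pos: [645.3, 108.8, 248.3]
tcp_rot: [-180.0, -0.0, 3.0]
ft_force: [-0.5, -0.0, -0.2]
finger_gap: 16.2
```

Emit:
{"method": "drive_tool", "body": {"moves": [[[0, 0, -0.3], 0], [[0, 0, -0.6], 0], [[0, 0, -0.9], 0], [[0, 0, -1.2], 0], [[0, 0, -1.2], 0], [[0, 0, -1.2], 0], [[0, 0, -1.2], 0], [[0, 0, -1.2], 0]]}}

```text
time: 8.6
tool_pos: [645.3, 108.7, 247.1]
tcp_rot: [180.0, 0.0, 3.0]
ft_force: [0.1, -0.2, -0.4]
finger_gap: 16.3
```

Emit:
{"method": "drive_tool", "body": {"moves": [[[0, 0, -0.3], 0], [[0, 0, -0.6], 0], [[0, 0, -0.9], 0], [[0, 0, -1.2], 0], [[0, 0, -1.5], 0], [[0, 0, -1.5], 0], [[0, 0, -1.5], 0], [[0, 0, -1.5], 0]]}}

```text
time: 9.27
tool_pos: [645.3, 108.7, 245.5]
tcp_rot: [180.0, 0.0, 3.0]
ft_force: [-0.1, -0.8, -0.5]
finger_gap: 15.8
```

Emit:
{"method": "drive_tool", "body": {"moves": [[[0, 0, -0.3], 0], [[0, 0, -0.6], 0], [[0, 0, -0.9], 0], [[0, 0, -1.2], 0], [[0, 0, -1.5], 0], [[0, 0, -1.5], 0], [[0, 0, -1.5], 0], [[0, 0, -1.5], 0]]}}

```text
time: 9.93
tool_pos: [645.3, 108.8, 244.0]
tcp_rot: [180.0, 0.0, 3.0]
ft_force: [0.7, -1.2, 0.5]
finger_gap: 15.8
```

Emit:
{"method": "drive_tool", "body": {"moves": [[[0, 0, -0.5], 0], [[0, 0, -1], 0], [[0, 0, -1.5], 0], [[0, 0, -2], 0], [[0, 0, -2.5], 0], [[0, 0, -3], 0], [[0, 0, -3], 0], [[0, 0, -3], 0]]}}

```text
time: 10.6
tool_pos: [645.2, 108.8, 240.9]
tcp_rot: [-180.0, 0.0, 3.0]
ft_force: [-0.0, -0.7, -0.5]
finger_gap: 16.3
```

Emit:
{"method": "drive_tool", "body": {"moves": [[[0, 0, -0.6], 0], [[0, 0, -1.2], 0], [[0, 0, -1.8], 0], [[0, 0, -2.4], 0], [[0, 0, -3], 0], [[0, 0, -3.6], 0], [[0, 0, -4], 0], [[0, 0, -4], 0]]}}

```text
time: 11.27
tool_pos: [645.2, 108.8, 236.9]
tcp_rot: [-180.0, 0.0, 3.0]
ft_force: [0.5, -0.5, -0.2]
finger_gap: 16.1
```

Emit:
{"method": "drive_tool", "body": {"moves": [[[0, 0, -0.5], 0], [[0, 0, -1], 0], [[0, 0, -1.5], 0], [[0, 0, -2], 0], [[0, 0, -2.5], 0], [[0, 0, -3], 0], [[0, 0, -3], 0], [[0, 0, -3], 0]]}}

```text
time: 11.93
tool_pos: [645.3, 108.8, 234.0]
tcp_rot: [-180.0, 0.0, 3.0]
ft_force: [-0.5, -0.5, -0.4]
finger_gap: 16.3
```

Emit:
{"method": "drive_tool", "body": {"moves": [[[0, 0, -0.5], 0], [[0, 0, -1], 0], [[0, 0, -1.5], 0], [[0, 0, -2], 0], [[0, 0, -2.5], 0], [[0, 0, -2.5], 0], [[0, 0, -2.5], 0], [[0, 0, -2.5], 0]]}}

```text
time: 12.6
tool_pos: [645.3, 108.8, 231.5]
tcp_rot: [180.0, 0.0, 3.0]
ft_force: [0.3, -0.6, -0.5]
finger_gap: 16.2
```

Emit:
{"method": "drive_tool", "body": {"moves": [[[0, 0, -0.5], 0], [[0, 0, -1], 0], [[0, 0, -1.5], 0], [[0, 0, -2], 0], [[0, 0, -2.5], 0], [[0, 0, -2.5], 0], [[0, 0, -2.5], 0], [[0, 0, -2.5], 0]]}}

```text
time: 13.27
tool_pos: [645.3, 108.8, 229.0]
tcp_rot: [180.0, 0.0, 3.0]
ft_force: [-0.1, -0.5, -0.3]
finger_gap: 15.9
```

```bash
python3 -c "
from h import *
st()"
```

```text
{'time': 13.27, 'tool_pos': [645.26, 108.78, 229.0], 'tcp_rot': [180.0, 0.01, 3.02], 'ft_force': [-0.09, -0.5, -0.28], 'wrist_torque': [-0.08, 0.05, 0.03], 'finger_gap': 15.92}
```

Emit:
{"method": "drive_tool", "body": {"moves": [[[0, 0, -0.5], 0], [[0, 0, -1], 0], [[0, 0, -1.5], 0], [[0, 0, -2], 0], [[0, 0, -2.5], 0], [[0, 0, -2.5], 0], [[0, 0, -2.5], 0], [[0, 0, -2.5], 0]]}}

```text
time: 13.93
tool_pos: [645.4, 108.8, 226.8]
tcp_rot: [180.0, -0.0, 3.0]
ft_force: [0.0, -0.5, 1.7]
finger_gap: 16.4
```

Emit:
{"method": "drive_tool", "body": {"moves": [[[0, 0, -0.3], 0], [[0, 0, -0.6], 0], [[0, 0, -0.9], 0], [[0, 0, -1.2], 0], [[0, 0, -1.2], 0], [[0, 0, -1.2], 0], [[0, 0, -1.2], 0], [[0, 0, -1.2], 0]]}}

```text
time: 14.6
tool_pos: [645.8, 108.8, 226.3]
tcp_rot: [-180.0, -0.1, 3.0]
ft_force: [-0.4, -0.7, 4.5]
finger_gap: 16.3
```

Emit:
{"method": "drive_tool", "body": {"moves": [[[0, 0, -0.3], 0], [[0, 0, -0.6], 0], [[0, 0, -0.9], 0], [[0, 0, -1.2], 0], [[0, 0, -1.5], 0], [[0, 0, -1.5], 0], [[0, 0, -1.5], 0], [[0, 0, -1.5], 0]]}}

```text
time: 15.27
tool_pos: [646.0, 108.8, 225.3]
tcp_rot: [-180.0, -0.1, 3.0]
ft_force: [-0.7, -1.4, 7.0]
finger_gap: 15.9
```

Emit:
{"method": "drive_tool", "body": {"moves": [[[0, 0, -0.3], 0], [[0, 0, -0.6], 0], [[0, 0, -0.9], 0], [[0, 0, -1.2], 0], [[0, 0, -1.2], 0], [[0, 0, -1.2], 0], [[0, 0, -1.2], 0], [[0, 0, -1.2], 0]]}}

```text
time: 15.93
tool_pos: [646.1, 108.8, 224.4]
tcp_rot: [-180.0, -0.2, 3.0]
ft_force: [0.2, 0.1, 8.5]
finger_gap: 15.8
```

Emit:
{"method": "drive_tool", "body": {"moves": [[[0, 0, -0.2], 0], [[0, 0, -0.4], 0], [[0, 0, -0.6], 0], [[0, 0, -0.8], 0], [[0, 0, -0.8], 0], [[0, 0, -0.8], 0], [[0, 0, -0.8], 0], [[0, 0, -0.8], 0]]}}

```text
time: 16.6
tool_pos: [646.2, 108.8, 223.8]
tcp_rot: [-180.0, -0.2, 3.0]
ft_force: [-0.3, -1.0, 9.9]
finger_gap: 15.8
```

Run:
```python
from h import *
st(); s=snap('side','side6'); st(); crop(s,'c17',145,170,275,290,5)
```

```text
{'time': 16.6, 'tool_pos': [646.23, 108.8, 223.84], 'tcp_rot': [-180.0, -0.18, 3.02], 'ft_force': [-0.29, -1.01, 9.86], 'wrist_torque': [-0.1, 0.1, -0.01], 'finger_gap': 15.81}
{'time': 16.65, 'tool_pos': [646.23, 108.82, 223.83], 'tcp_rot': [-180.0, -0.18, 3.02], 'ft_force': [-1.21, -0.56, 8.81], 'wrist_torque': [-0.12, 0.12, -0.01], 'finger_gap': 16.0}
```

View pics/c17.png

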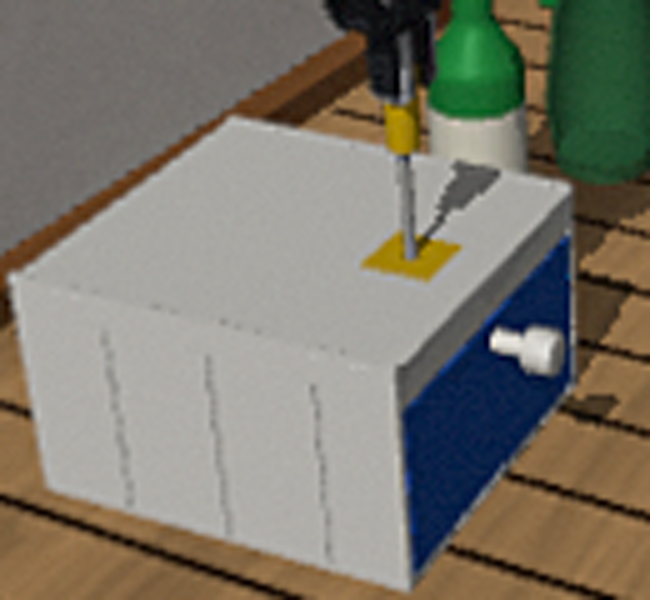

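Emit:
{"method": "drive_tool", "body": {"moves": [[[-0.3, 0, 0], 0], [[-0.6, 0, 0], 0], [[-0.8, 0, 0], 0], [[-0.8, 0, -0.2], 0], [[-0.8, 0, -0.4], 0], [[-0.8, 0, -0.6], 0], [[-0.8, 0, -0.6], 0], [[-0.8, 0, -0.6], 0]]}}

```text
time: 17.32
tool_pos: [645.5, 108.8, 223.2]
tcp_rot: [-180.0, -0.2, 3.0]
ft_force: [-0.9, -0.2, 8.5]
finger_gap: 16.2
```

Run:
```python
from h import *
st(); s=snap('side','side7'); st()
```

```text
{'time': 17.32, 'tool_pos': [645.48, 108.79, 223.23], 'tcp_rot': [-180.0, -0.19, 3.02], 'ft_force': [-0.93, -0.2, 8.48], 'wrist_torque': [-0.1, 0.07, -0.01], 'finger_gap': 16.21}
{'time': 17.37, 'tool_pos': [645.47, 108.81, 223.22], 'tcp_rot': [-180.0, -0.19, 3.02], 'ft_force': [-0.11, -0.3, 8.74], 'wrist_torque': [-0.07, 0.06, 0.01], 'finger_gap': 16.0}
```

Force is steady at about 8.6 N, so I keep going slowly.

Emit:
{"method": "drive_tool", "body": {"moves": [[[0, 0, -0.2], 0], [[0, 0, -0.4], 0], [[0, 0, -0.6], 0], [[0, 0, -0.8], 0], [[0, 0, -0.8], 0], [[0, 0, -0.8], 0], [[0, 0, -0.8], 0], [[0, 0, -0.8], 0]]}}

```text
time: 18.03
tool_pos: [645.5, 108.9, 222.6]
tcp_rot: [-180.0, -0.2, 3.0]
ft_force: [-0.6, -0.4, 9.9]
finger_gap: 16.1
```

Run:
```python
from h import *
st(); s=snap('side','side8'); st()
a=np.asarray(s['pixels']).astype(int)[220:290,215:275]-np.asarray(load('side7')['pixels']).astype(int)[220:290,215:275]; print((np.abs(a).sum(2)>90).sum())
```

```text
{'time': 18.03, 'tool_pos': [645.54, 108.86, 222.56], 'tcp_rot': [-179.99, -0.2, 3.02], 'ft_force': [-0.65, -0.44, 9.88], 'wrist_torque': [-0.08, 0.03, 0.03], 'finger_gap': 16.13}
{'time': 18.08, 'tool_pos': [645.53, 108.82, 222.56], 'tcp_rot': [-180.0, -0.2, 3.02], 'ft_force': [0.38, -0.95, 10.27], 'wrist_torque': [-0.09, 0.05, -0.01], 'finger_gap': 15.89}
5
```

Emit:
{"method": "drive_tool", "body": {"moves": [[[0, 0, -0.2], 0], [[0, 0, -0.4], 0], [[0, 0, -0.6], 0], [[0, 0, -0.8], 0], [[0, 0, -0.8], 0], [[0, 0, -0.8], 0], [[0, 0, -0.8], 0], [[0, 0, -0.8], 0]]}}

```text
time: 18.75
tool_pos: [645.6, 108.8, 221.9]
tcp_rot: [-180.0, -0.2, 3.0]
ft_force: [0.3, -1.0, 10.1]
finger_gap: 15.9
```

Run:
```python
from h import *
st(); s=snap('side','side9'); st()
a=np.asarray(s['pixels']).astype(int)[220:290,215:275]-np.asarray(load('side7')['pixels']).astype(int)[220:290,215:275]; print((np.abs(a).sum(2)>90).sum())
```

```text
{'time': 18.75, 'tool_pos': [645.59, 108.84, 221.87], 'tcp_rot': [-179.99, -0.21, 3.02], 'ft_force': [0.3, -0.96, 10.11], 'wrist_torque': [-0.05, 0.05, -0.04], 'finger_gap': 15.9}
{'time': 18.8, 'tool_pos': [645.6, 108.84, 221.91], 'tcp_rot': [-179.99, -0.21, 3.02], 'ft_force': [0.69, -0.35, 9.22], 'wrist_torque': [-0.1, 0.08, -0.02], 'finger_gap': 15.84}
14
```

Emit:
{"method": "drive_tool", "body": {"moves": [[[0, 0, -0.2], 0], [[0, 0, -0.4], 0], [[0, 0, -0.6], 0], [[0, 0, -0.7], 0], [[0, 0, -0.7], 0], [[0, 0, -0.7], 0], [[0, 0, -0.7], 0], [[0, 0, -0.7], 0]]}}

```text
time: 19.47
tool_pos: [645.3, 108.8, 220.6]
tcp_rot: [-180.0, -0.2, 3.0]
ft_force: [-1.0, -0.3, 6.9]
finger_gap: 16.1
```

Run:
```python
from h import *
st(); s=snap('side','side10'); st()
a=np.asarray(s['pixels']).astype(int)[220:290,215:275]-np.asarray(load('side7')['pixels']).astype(int)[220:290,215:275]; print((np.abs(a).sum(2)>90).sum())
```

```text
{'time': 19.47, 'tool_pos': [645.3, 108.78, 220.55], 'tcp_rot': [-180.0, -0.15, 3.02], 'ft_force': [-1.03, -0.33, 6.92], 'wrist_torque': [-0.16, 0.03, -0.01], 'finger_gap': 16.13}
{'time': 19.52, 'tool_pos': [645.3, 108.81, 220.53], 'tcp_rot': [-180.0, -0.15, 3.02], 'ft_force': [0.15, -0.23, 7.66], 'wrist_torque': [-0.05, 0.03, -0.01], 'finger_gap': 15.66}
1203
```

Emit:
{"method": "drive_tool", "body": {"moves": [[[0, 0, 1], 0], [[0.4, 0, 4], 0], [[0.8, 0, 9], 0], [[0.8, 0, 16], 0], [[0.8, 0, 25], 0], [[0.8, 0, 35], 0], [[0.8, 0, 46], 0], [[0.8, 0, 56], 0]]}}

```text
time: 20.18
tool_pos: [645.5, 108.9, 276.6]
tcp_rot: [-180.0, -0.0, 3.0]
ft_force: [-0.2, 0.6, -0.6]
finger_gap: 15.8
```

Run:
```python
from h import *
st(); s=snap('side','side11'); t=snap('top','top11'); crop(s,'c18',145,150,285,290,4)
```

```text
{'time': 20.18, 'tool_pos': [645.51, 108.92, 276.62], 'tcp_rot': [-179.99, -0.05, 3.03], 'ft_force': [-0.22, 0.65, -0.56], 'wrist_torque': [0.02, 0.0, 0.0], 'finger_gap': 15.78}
```

View pics/c18.png

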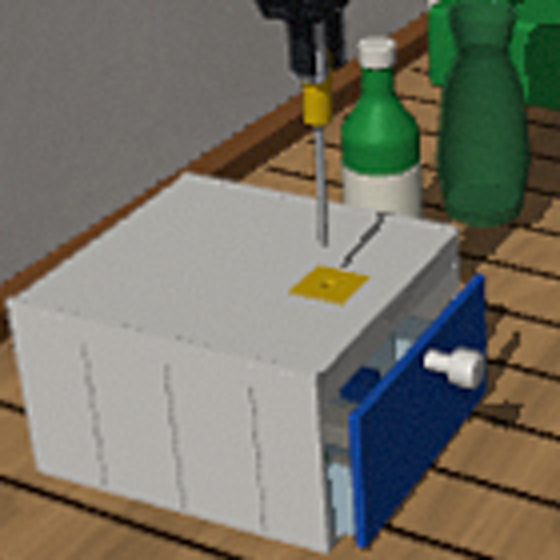

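Emit:
{"method": "drive_tool", "body": {"moves": [[[-3, -6, 15], 0], [[-12, -26, 28], 0], [[-25, -56, 38], 0], [[-41, -92, 38], 0], [[-57, -128, 38], 0], [[-73, -164, 38], 0], [[-89, -200, 38], 0], [[-105, -236, 38], 0]]}}

```text
time: 20.95
tool_pos: [538.8, -128.9, 313.6]
tcp_rot: [180.0, 0.0, 3.0]
ft_force: [-0.2, -0.1, -0.7]
finger_gap: 15.8
```

Emit:
{"method": "drive_tool", "body": {"moves": [[[-16, -36, 0], 0], [[-32, -72, 0], 0], [[-47, -106, -5], 0], [[-58, -131, -15], 0], [[-66, -149, -28], 0], [[-70, -159, -42], 0], [[-71.5, -162, -54], 0], [[-71.5, -162, -60], 0]]}}

```text
time: 21.62
tool_pos: [467.5, -289.5, 251.2]
tcp_rot: [-179.9, 0.1, 2.9]
ft_force: [-0.1, 0.6, -1.2]
finger_gap: 15.8
```

Emit:
{"method": "drive_tool", "body": {"moves": [[[0, 0, -4], 0], [[0, 0, -7], 0], [[0, 0, -9], 0], [[0, 0, -10], 0], [[0, 0, -10], 0], [[0, 0, -10], 0], [[0, 0, -10], 0], [[0, 0, -10], 0]]}}

```text
time: 22.28
tool_pos: [469.0, -289.2, 243.4]
tcp_rot: [180.0, -0.0, 3.0]
ft_force: [-0.1, -0.1, -0.6]
finger_gap: 16.4
```

Run:
```python
from h import *
st(); s=snap('side','side12'); t=snap('top','top12'); st();crop(s,'c19',300,140,370,200,10)
z=r.sense()['tool_pos'][2]-118.2
print(z,proj(s,[[469.45,-289.24,110],[469.45,-289.24,z],[469.1,-289.6,z]]))
```

```text
{'time': 22.28, 'tool_pos': [469.01, -289.21, 243.38], 'tcp_rot': [179.98, -0.02, 3.03], 'ft_force': [-0.06, -0.05, -0.65], 'wrist_torque': [0.02, -0.01, -0.01], 'finger_gap': 16.38}
{'time': 22.38, 'tool_pos': [468.9, -289.27, 243.23], 'tcp_rot': [179.99, -0.01, 3.02], 'ft_force': [0.06, -0.35, -0.77], 'wrist_torque': [0.01, 0.06, -0.01], 'finger_gap': 16.14}
125.02690087957232 [[339.57054024 183.30334391]
 [339.95846415 179.05467387]
 [340.0959587  179.03389057]]
```

View pics/c19.png

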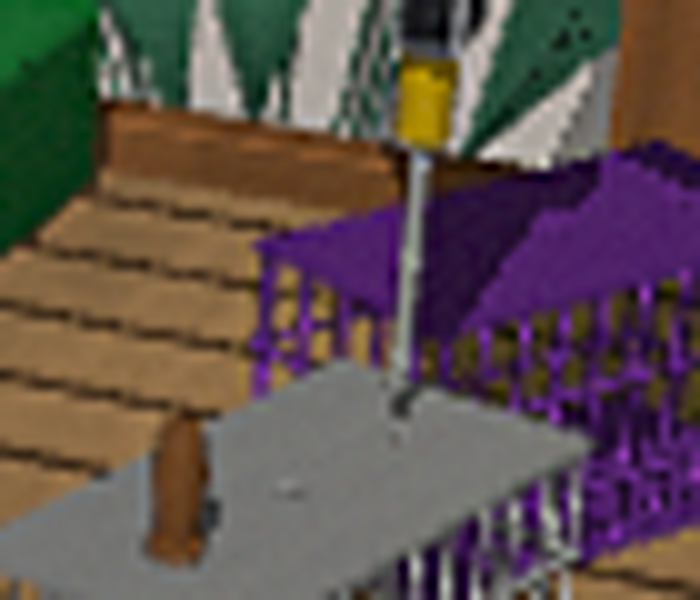

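Emit:
{"method": "drive_tool", "body": {"moves": [[[0, 0, -3], 0], [[0, 0, -6], 0], [[0, 0, -9], 0], [[0, 0, -11], 0], [[0, 0, -12], 0], [[0, 0, -12], 0], [[0, 0, -12], 0], [[0, 0, -12], 0]]}}

```text
time: 23.05
tool_pos: [468.9, -289.3, 231.2]
tcp_rot: [180.0, -0.0, 3.0]
ft_force: [-0.0, -0.1, -0.7]
finger_gap: 16.1
```

Emit:
{"method": "drive_tool", "body": {"moves": [[[0, 0, -0.5], 0], [[0, 0, -1], 0], [[0, 0, -1.5], 0], [[0, 0, -2], 0], [[0, 0, -2.5], 0], [[0, 0, -3], 0], [[0, 0, -3.5], 0], [[0, 0, -3.5], 0]]}}

```text
time: 23.72
tool_pos: [468.8, -289.2, 227.4]
tcp_rot: [-180.0, 0.0, 3.0]
ft_force: [-0.5, 1.1, -0.6]
finger_gap: 16.6
```

Emit:
{"method": "drive_tool", "body": {"moves": [[[0, 0, -0.5], 0], [[0, 0, -1], 0], [[0, 0, -1.5], 0], [[0, 0, -2], 0], [[0, 0, -2.5], 0], [[0, 0, -2.5], 0], [[0, 0, -2.5], 0], [[0, 0, -2.5], 0]]}}

```text
time: 24.38
tool_pos: [468.8, -289.3, 225.0]
tcp_rot: [180.0, -0.0, 3.0]
ft_force: [0.6, 0.2, 0.9]
finger_gap: 15.7
```

Emit:
{"method": "drive_tool", "body": {"moves": [[[0, 0, -0.5], 0], [[0, 0, -1], 0], [[0, 0, -1.5], 0], [[0, 0, -2], 0], [[0, 0, -2.5], 0], [[0, 0, -3], 0], [[0, 0, -3], 0], [[0, 0, -3], 0]]}}

```text
time: 25.05
tool_pos: [468.7, -289.2, 221.9]
tcp_rot: [-180.0, 0.0, 3.0]
ft_force: [-0.1, -1.4, 1.0]
finger_gap: 16.0
```

Run:
```python
from h import *
st(); s=snap('side','side13'); st();crop(s,'c20',300,150,370,210,10)
```

```text
{'time': 25.05, 'tool_pos': [468.73, -289.21, 221.89], 'tcp_rot': [-179.99, 0.01, 3.02], 'ft_force': [-0.07, -1.42, 1.04], 'wrist_torque': [-0.51, -0.02, 0.02], 'finger_gap': 16.0}
{'time': 25.1, 'tool_pos': [468.74, -289.19, 221.87], 'tcp_rot': [-179.99, 0.01, 3.02], 'ft_force': [0.2, -1.05, -0.09], 'wrist_torque': [-0.49, -0.09, -0.03], 'finger_gap': 15.75}
```

View pics/c20.png

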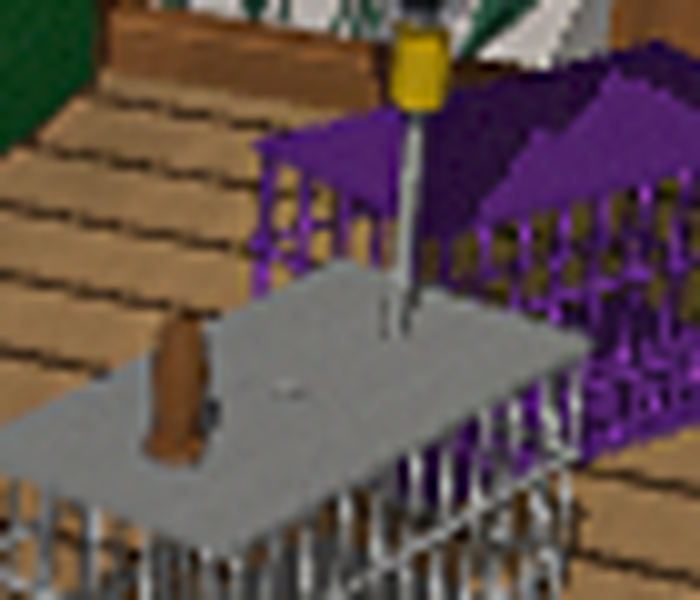

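Emit:
{"method": "drive_tool", "body": {"moves": [[[0, -0.4, 0], 0], [[0, -0.7, -1], 0], [[0, -0.7, -2], 0], [[0, -0.7, -4], 0], [[0, -0.7, -6], 0], [[0, -0.7, -8], 0], [[0, -0.7, -8], 0], [[0, -0.7, -8], 0]]}}

```text
time: 25.77
tool_pos: [468.6, -289.8, 213.6]
tcp_rot: [-180.0, 0.0, 3.0]
ft_force: [-1.2, 0.5, -0.2]
finger_gap: 15.9
```

```bash
python3 -c "
from h import *
st()"
```

```text
{'time': 25.77, 'tool_pos': [468.61, -289.78, 213.57], 'tcp_rot': [-179.97, 0.03, 3.02], 'ft_force': [-1.22, 0.49, -0.21], 'wrist_torque': [-0.09, 0.0, -0.05], 'finger_gap': 15.85}
```

Emit:
{"method": "drive_tool", "body": {"moves": [[[0, 0, -5], 0], [[0, 0, -13], 0], [[0, 0, -22], 0], [[0, 0, -32], 0], [[0, 0, -42], 0], [[0, 0, -52], 0], [[0, 0, -59], 0], [[0, 0, -62], 0]]}}

```text
time: 26.43
tool_pos: [468.0, -289.3, 149.9]
tcp_rot: [-179.9, 0.1, 3.0]
ft_force: [0.0, 1.0, -0.8]
finger_gap: 16.2
```

Emit:
{"method": "drive_tool", "body": {"moves": [[[0, 0, -1], 0], [[0, 0, -2], 0], [[0, 0, -3], 0], [[0, 0, -4], 0], [[0, 0, -5], 0], [[0, 0, -6], 0], [[0, 0, -6.5], 0], [[0, 0, -6.5], 0]]}}

```text
time: 27.1
tool_pos: [468.8, -289.9, 145.4]
tcp_rot: [-180.0, 0.0, 3.0]
ft_force: [-1.1, 0.1, 0.1]
finger_gap: 16.2
```

Emit:
{"method": "drive_tool", "body": {"moves": [[[0, 0, -0.5], 0], [[0, 0, -1], 0], [[0, 0, -1.5], 0], [[0, 0, -2], 0], [[0, 0, -2.5], 0], [[0, 0, -2.5], 0], [[0, 0, -2.5], 0], [[0, 0, -2.5], 0]]}}

```text
time: 27.77
tool_pos: [469.1, -290.0, 143.5]
tcp_rot: [180.0, -0.0, 3.0]
ft_force: [-1.0, 1.5, 5.4]
finger_gap: 15.9
```

Emit:
{"method": "drive_tool", "body": {"moves": [[[0, 0, 0], 0], [[0, 0, 0], 0], [[0, 0, 0], 0], [[0, 0, 0], 0], [[0, 0, 0], 0], [[0, 0, 0], 0], [[0, 0, 0], 0], [[0, 0, 0], 0]], "fingers": 50}}

```text
time: 28.43
tool_pos: [468.8, -289.9, 143.0]
tcp_rot: [-180.0, -0.0, 3.0]
ft_force: [-0.0, 0.7, -0.5]
finger_gap: 50.0
```

Emit:
{"method": "drive_tool", "body": {"moves": [[[0, 0, 3], 0], [[0, 0, 10], 0], [[0, 0, 20], 0], [[0, 0, 32], 0], [[0, 0, 45], 0], [[0, 0, 58], 0], [[0, 0, 70], 0], [[0, 0, 78], 0]]}}

```text
time: 29.1
tool_pos: [469.5, -290.4, 223.8]
tcp_rot: [179.9, -0.1, 3.0]
ft_force: [-0.5, -0.5, 0.9]
finger_gap: 49.8
```

Run:
```python
from h import *
st(); s=snap('side','side14'); t=snap('top','top14'); crop(s,'c21',290,120,390,220,6); crop(t,'c22',195,95,280,215,5)
```

```text
{'time': 29.1, 'tool_pos': [469.51, -290.43, 223.83], 'tcp_rot': [179.89, -0.13, 3.02], 'ft_force': [-0.45, -0.49, 0.91], 'wrist_torque': [0.04, -0.02, 0.05], 'finger_gap': 49.83}
```

View pics/c21.png

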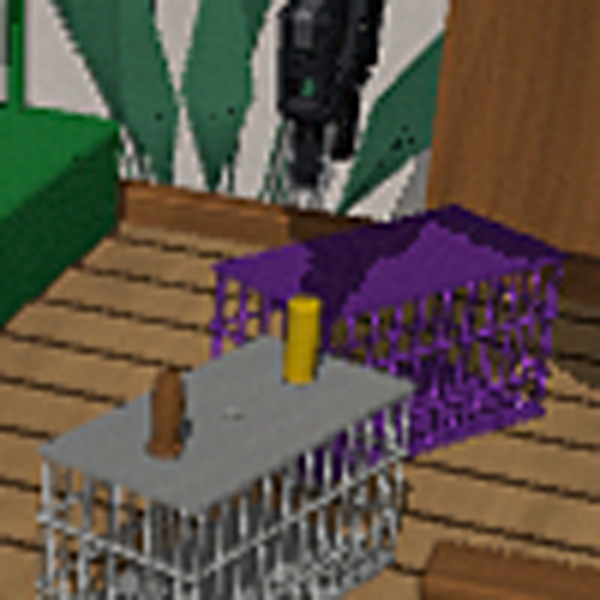

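View pics/c22.png

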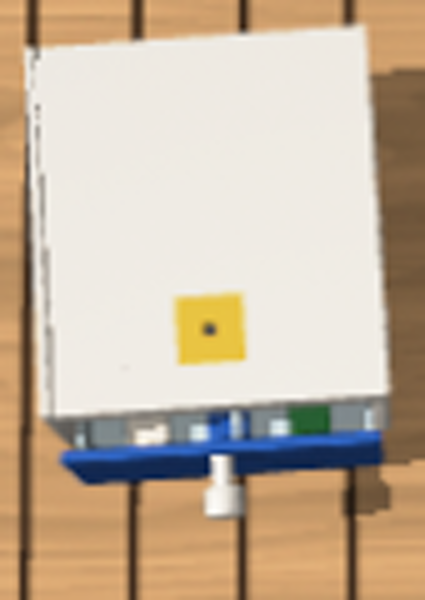

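Run:
```python
from h import *
t=load('top14');s=load('side14'); crop(s,'c23',215,210,280,270,10); crop(t,'c24',220,175,260,210,16)
```

```text
(no output)
```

View pics/c23.png

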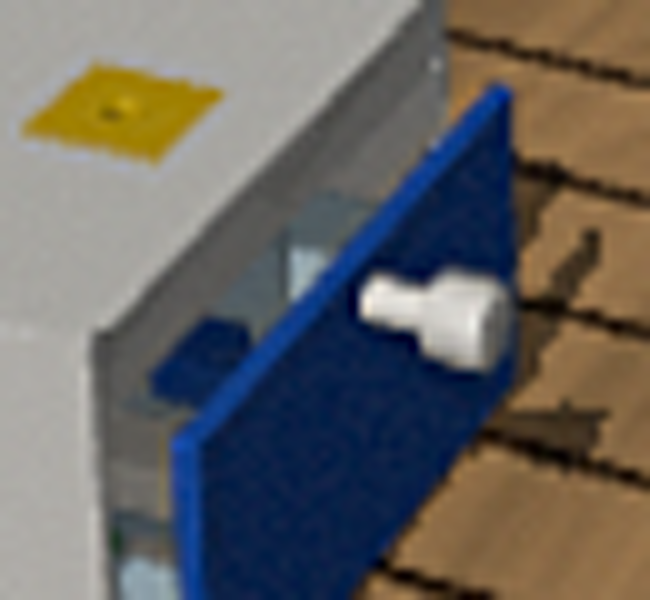

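View pics/c24.png

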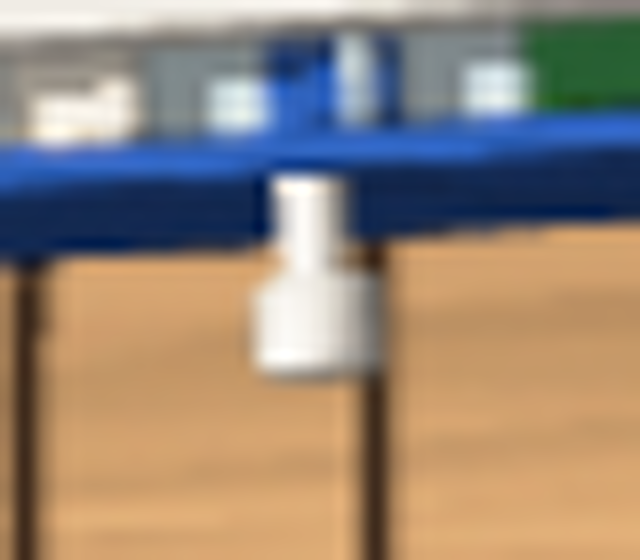

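Run:
```python
from h import *
t=load('top14');s=load('side14')
a=(239.3,194.6);b=(261.2,241.6)
print(tri(t,a,s,b),onz(t,*a,90),onz(s,*b,90))
for d in(.022,.025,.028):
    x=711.86-.9984*(137+d*1000);y=112-.0572*(137+d*1000);print(d,x,y,proj(t,[[x,y,90]]),proj(s,[[x,y,90]]))
```

```text
[551.42798612 104.99575267  91.65698626] [551.61169028 105.11874313  90.        ] [552.65317371 102.74067134  90.        ]
0.022 553.1144 102.90520000000001 [[240.05452195 194.08339724]] [[261.0092031  241.58847218]]
0.025 550.1192000000001 102.7336 [[240.11347043 195.0976221 ]] [[262.08662999 241.83630628]]
0.028 547.124 102.562 [[240.17250166 196.11235978]] [[263.16615923 242.08460769]]
```

Emit:
{"method": "drive_tool", "body": {"moves": [[[4, 18, 5], 0], [[11, 53, 5], 0], [[19, 92, 5], 0], [[27, 132, 5], 0], [[35, 172, 5], 0], [[44, 212, 5], 0], [[52, 252, 5], 0], [[60, 292, 5], 0]], "fingers": 60}}

```text
time: 29.87
tool_pos: [528.4, 4.1, 225.3]
tcp_rot: [-180.0, 0.1, 3.0]
ft_force: [0.5, -0.0, 0.5]
finger_gap: 60.0
```

Emit:
{"method": "drive_tool", "body": {"moves": [[[8, 40, 0], 0], [[15, 72, 0], 0], [[20, 92, -10], 0], [[22, 101, -25], 0], [[22, 101.7, -45], 0], [[22, 101.7, -65], 0], [[22, 101.7, -80], 0], [[22, 101.7, -90], 0]]}}

```text
time: 30.53
tool_pos: [549.1, 103.8, 132.9]
tcp_rot: [180.0, 0.2, 3.0]
ft_force: [0.1, 0.8, 0.9]
finger_gap: 60.1
```

Run:
```python
from h import *
st(); s=snap('side','side15'); t=snap('top','top15'); crop(s,'c25',200,150,300,270,5)
```

```text
{'time': 30.53, 'tool_pos': [549.13, 103.84, 132.93], 'tcp_rot': [179.99, 0.23, 3.05], 'ft_force': [0.11, 0.81, 0.88], 'wrist_torque': [0.01, 0.07, 0.05], 'finger_gap': 60.13}
```

View pics/c25.png

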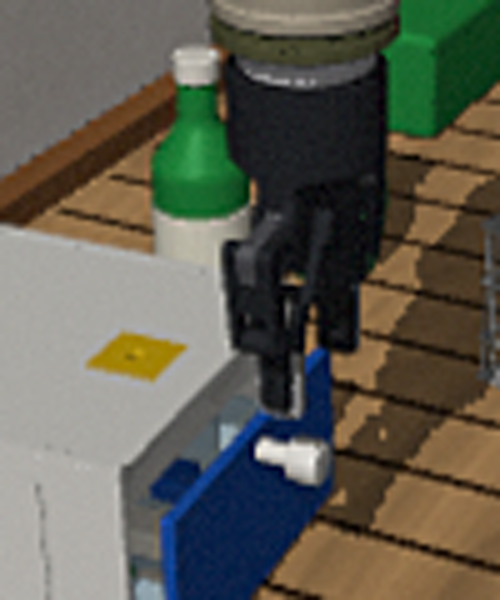

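Emit:
{"method": "drive_tool", "body": {"moves": [[[0, 0, -5], 0], [[0, 0, -12], 0], [[0, 0, -20], 0], [[0, 0, -28], 0], [[0, 0, -34], 0], [[0, 0, -39], 0], [[0, 0, -42], 0], [[0, 0, -42], 0]]}}

```text
time: 31.3
tool_pos: [550.2, 103.7, 93.0]
tcp_rot: [180.0, 0.1, 3.0]
ft_force: [-0.8, 0.3, 0.5]
finger_gap: 60.1
```

Run:
```python
from h import *
st(); s=snap('side','side16'); t=snap('top','top16'); crop(s,'c26',210,170,290,270,6); crop(t,'c27',200,140,280,230,6)
```

```text
{'time': 31.3, 'tool_pos': [550.22, 103.73, 92.96], 'tcp_rot': [180.0, 0.08, 3.02], 'ft_force': [-0.75, 0.3, 0.48], 'wrist_torque': [-0.05, -0.01, -0.02], 'finger_gap': 60.13}
```

View pics/c26.png

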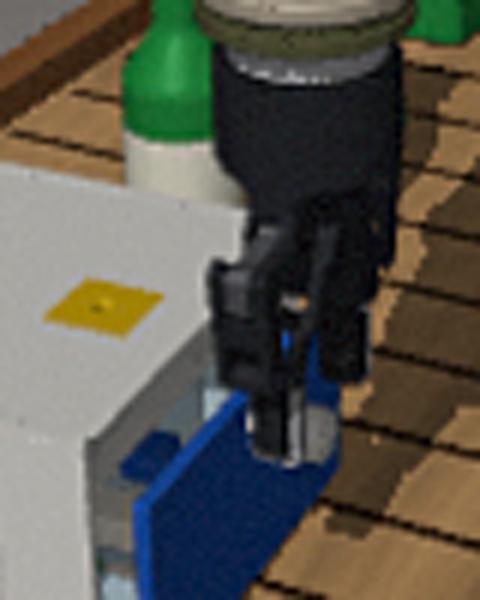

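The fingers straddle the knob. I close gently.

Emit:
{"method": "drive_tool", "body": {"moves": [[[0, 0, 0], 0], [[0, 0, 0], 0], [[0, 0, 0], 0], [[0, 0, 0], 0], [[0, 0, 0], 0], [[0, 0, 0], 0], [[0, 0, 0], 0], [[0, 0, 0], 0]], "fingers": 0, "squeeze": 25}}

```text
time: 32.07
tool_pos: [551.2, 105.3, 94.8]
tcp_rot: [-179.9, -0.1, 3.0]
ft_force: [-0.4, 6.9, 2.5]
finger_gap: 20.7
```

Emit:
{"method": "drive_tool", "body": {"moves": [[[-1, 0, 0], 0], [[-4, -0.2, 0], 0], [[-8, -0.5, 0], 0], [[-13, -0.7, 0], 0], [[-18, -1, 0], 0], [[-23, -1.3, 0], 0], [[-27, -1.5, 0], 0], [[-30, -1.7, 0], 0]]}}

```text
time: 32.73
tool_pos: [521.1, 103.5, 94.7]
tcp_rot: [-179.9, -0.1, 3.0]
ft_force: [0.5, 7.3, 0.7]
finger_gap: 20.7
```

Emit:
{"method": "drive_tool", "body": {"moves": [[[-4, 1, 0], 0], [[-8, 1, 0], 0], [[-13, 0.8, 0], 0], [[-18, 0.5, 0], 0], [[-23, 0.2, 0], 0], [[-27, 0, 0], 0], [[-29, 0, 0], 0], [[-30, 0, 0], 0]]}}

```text
time: 33.4
tool_pos: [490.8, 102.0, 94.6]
tcp_rot: [180.0, -0.1, 3.0]
ft_force: [0.3, 1.3, 6.0]
finger_gap: 21.0
```

Emit:
{"method": "drive_tool", "body": {"moves": [[[-1, 0, 0], 0], [[-2, -0.1, 0], 0], [[-3, -0.2, 0], 0], [[-4, -0.2, 0], 0], [[-5, -0.3, 0], 0], [[-5, -0.3, 0], 0], [[-5, -0.3, 0], 0], [[-5, -0.3, 0], 0]]}}

```text
time: 34.07
tool_pos: [485.8, 101.7, 94.6]
tcp_rot: [180.0, -0.0, 3.0]
ft_force: [-0.8, 0.5, 6.4]
finger_gap: 20.7
```

Emit:
{"method": "drive_tool", "body": {"moves": [[[-0.7, 0, 0.4], 0], [[-1.4, 0, 0.8], 0], [[-2, -0.1, 1], 0], [[-2.7, -0.1, 1], 0], [[-3, -0.1, 1], 0], [[-3, -0.1, 1], 0], [[-3, -0.1, 1], 0], [[-3, -0.1, 1], 0]]}}

```text
time: 34.73
tool_pos: [484.4, 101.6, 94.9]
tcp_rot: [-180.0, -0.2, 3.0]
ft_force: [12.4, 1.0, -8.1]
finger_gap: 20.6
```

Emit:
{"method": "drive_tool", "body": {"moves": [[[-0.7, 0, 0], 0], [[-1.4, 0, 0], 0], [[-2, -0.1, 0], 0], [[-2.5, -0.1, 0], 0], [[-2.5, -0.1, 0], 0], [[-2.5, -0.1, 0], 0], [[-2.5, -0.1, 0], 0], [[-2.5, -0.1, 0], 0]]}}

```text
time: 35.4
tool_pos: [482.6, 101.5, 96.2]
tcp_rot: [180.0, -0.3, 3.0]
ft_force: [9.1, 1.1, 0.3]
finger_gap: 19.1
```

Stop reached: 12 N at x≈484, after 67 mm of pull from about 23 mm. I let go and rise.

Emit:
{"method": "drive_tool", "body": {"moves": [[[0, 0, 0], 0], [[0, 0, 0], 0], [[0, 0, 0], 0], [[0, 0, 0], 0], [[0, 0, 0], 0], [[0, 0, 0], 0], [[0, 0, 0], 0], [[0, 0, 0], 0]], "fingers": 60}}

```text
time: 36.07
tool_pos: [480.2, 101.6, 94.9]
tcp_rot: [180.0, 0.0, 3.0]
ft_force: [0.3, 0.0, 0.5]
finger_gap: 60.0
```

Emit:
{"method": "drive_tool", "body": {"moves": [[[0, 0, 3], 0], [[0, 0, 10], 0], [[0, 0, 22], 0], [[0, 0, 38], 0], [[0, 0, 56], 0], [[0, 0, 76], 0], [[0, 0, 96], 0], [[0, 0, 110], 0]]}}

```text
time: 36.73
tool_pos: [481.2, 101.7, 208.7]
tcp_rot: [-180.0, -0.2, 3.0]
ft_force: [0.3, 0.9, -0.4]
finger_gap: 60.0
```

Emit:
{"method": "drive_tool", "body": {"moves": [[[-5, -20, 10], 0], [[-10, -50, 20], 0], [[-15, -85, 30], 0], [[-20, -120, 30], 0], [[-25, -150, 30], 0], [[-30, -175, 30], 0], [[-30, -190, 30], 0], [[-30, -195, 30], 0]]}}

```text
time: 37.4
tool_pos: [450.3, -95.7, 236.6]
tcp_rot: [179.9, -0.1, 2.9]
ft_force: [-0.5, -0.4, -1.2]
finger_gap: 59.6
```

Run:
```python
from h import *
st(); s=snap('side','side17'); t=snap('top','top17'); crop(t,'c28',190,90,290,240,4)
for d in (80,85,90):
    print(d,proj(t,[[711.86-.9984*(137+d),112-.0572*(137+d),90]]),proj(s,[[711.86-.9984*(137+d),112-.0572*(137+d),90]]))
```

```text
{'time': 37.4, 'tool_pos': [450.27, -95.7, 236.56], 'tcp_rot': [179.92, -0.1, 2.87], 'ft_force': [-0.52, -0.41, -1.24], 'wrist_torque': [-0.0, -0.01, -0.02], 'finger_gap': 59.56}
80 [[241.2087277  213.77909615]] [[282.21671722 246.46372871]]
85 [[241.30964871 215.48521843]] [[284.08273996 246.89239577]]
90 [[241.41079248 217.19257029]] [[285.95485782 247.32241414]]
```

View pics/side17.png

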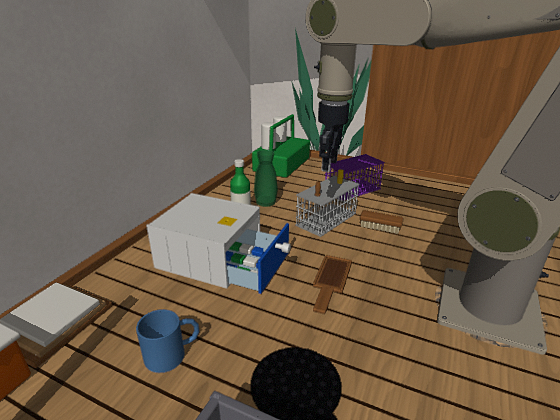

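View pics/top17.png

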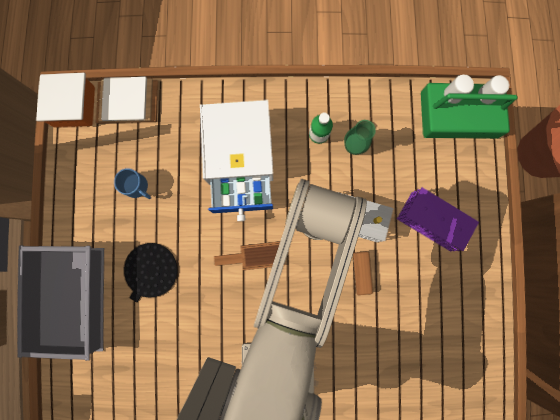

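View pics/c28.png

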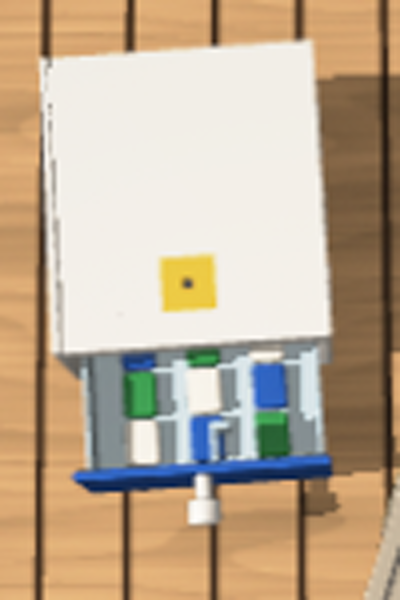

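The knob at top (241,217.5) and side (285,247) matches 90 mm out. The pin is seated and nothing else has moved. I'll let the arm settle, then hand in.

Emit:
{"method": "drive_tool", "body": {"moves": [[[0, 0, 0], 0], [[0, 0, 0], 0], [[0, 0, 0], 0], [[0, 0, 0], 0], [[0, 0, 0], 0], [[0, 0, 0], 0], [[0, 0, 0], 0], [[0, 0, 0], 0]]}}

```text
time: 38.17
tool_pos: [450.3, -93.3, 235.0]
tcp_rot: [-180.0, 0.0, 3.0]
ft_force: [-0.0, -0.9, 1.4]
finger_gap: 59.9
```

Run:
```python
from h import *
st(); print(r.hand_in())
```

```text
{'time': 38.17, 'tool_pos': [450.31, -93.29, 234.97], 'tcp_rot': [-180.0, 0.0, 3.03], 'ft_force': [-0.02, -0.91, 1.41], 'wrist_torque': [0.02, 0.01, -0.04], 'finger_gap': 59.92}
the job is handed in; nothing more can be done
None
```

The job is done and handed in at 38 s of the 64 s allowed. The latch is released, the pin is back in the caddy, and the drawer is fully out with the gripper clear of it.

- **Latch:** I felt the pin down through the hole. It touched the pad at about 3–4 N. The latch let go about 5–6 mm further down, and the highest reading was about 10.3 N against the 15 N limit. The drawer sprang out about 23 mm.
- **Pin:** It went back into its original hole in the steel caddy, pressed down at about 6 N. A picture taken after release shows it upright with the handle on the lid.
- **Drawer:** I pulled it by the knob until it stopped at about 12 N. The fingers then slipped about 2 mm on the knob, the only thing that did not go cleanly. The last pictures put the knob where 90 mm out predicts in both views.
- **Rest of the shelf:** By eye, nothing else appears moved in the final pictures. The arm partly hid the caddy in the last top view.

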